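Set up a capacitor test and flag the bench

TASK

Set up the next capacitor test: swing the clamp lever on the grey test socket fully open, stand the tall capacitor in the socket's bore, and swing the lever fully shut over it. Only then take the yellow tag from its stand, hook it over the rail at the black sleeve, and slide it along the rail until it hangs at the white band. Stand every short capacitor upright in the black tray, one to a compartment (at any time), and leave the other things on the bench where they are.

Things in the scene. Friction and masses are not known exactly. Their poses are not given: they have to be found in the camera images.
- socket: grey test-socket block, 100 x 150 x 40 mm (x, y, z), fixed to the bench; origin at the centre of its underside. A round bore for the tall capacitor opens in its top; a steel hinge post (18 mm diameter) stands at (0, -55) mm and carries the clamp lever
- bore (a point): centre of the mouth of the socket's bore, level with the block's top (40 mm up): bore 39 mm in diameter, chamfered, 20 mm deep, so a seated capacitor's underside is 20 mm above the bench and its top 100 mm
- clamp (a joint): clamp lever: aluminium arm 16 mm wide, 10 thick, underside 104 mm above the bench, turning level about the hinge post at the socket's (0, -55) mm. 0 = shut, along the block's +y across the middle of the bore; grows as it swings to the block's -x (towards the robot), anticlockwise from above; about 1.5 is fully open, stop at 1.75. Stays where left; needs about 1 N at the knob
- clamp_knob (a point): middle of the upright black knob on the lever's end, 125 mm from the hinge axis: a post 14 mm in diameter, 35 mm tall (from 114 to 149 mm above the bench); this point is 134 mm above the bench
- can: the tall capacitor: upright blue cylinder with bright top, 36 mm in diameter, 80 mm tall, 130 g; origin at the centre of its underside
- cap1: a short capacitor: upright blue cylinder with bright top, 40 mm in diameter, 28 mm tall, heavy at the bottom, 60 g; origin at the centre of its underside; may be absent
- cap2: a short capacitor: upright blue cylinder with bright top, 40 mm in diameter, 28 mm tall, heavy at the bottom, 60 g; origin at the centre of its underside; may be absent
- cap3: a short capacitor: upright blue cylinder with bright top, 40 mm in diameter, 28 mm tall, heavy at the bottom, 60 g; origin at the centre of its underside; may be absent
- cap4: a short capacitor: upright blue cylinder with bright top, 40 mm in diameter, 28 mm tall, heavy at the bottom, 60 g; origin at the centre of its underside; may be absent
- tray: black tray fixed to the bench, 145 x 215 mm, 9 mm high, floor and walls 5 mm thick, split into 2 x 3 compartments (2 along x, 3 along y), each about 65 mm square, centred at x = -35 and +35 mm, y = -70, 0 and +70 mm in its frame; origin at the centre of its underside
- rail_mid (a point): middle of the rail, on the bar's axis: a fixed round steel bar 12 mm in diameter, 310 mm long, level along this point's y, its axis 200 mm above the bench, on a 14 mm post under each end (at y = +-150 mm)
- sleeve (a point): middle of the black rubber sleeve on the bar (the loading section, 70 mm long, 90 mm along its y from the middle), on the bar's axis
- mark: the mark: a white band 16 mm long painted round the bar on the other half of the rail; origin on the bar's axis at the band's middle; its y runs along the bar
- tag: the tag, a rigid 80 g hanger 164 mm tall: yellow plate (8 mm in x, 60 in y, 60 tall), origin at the middle of its lower edge; steel hook and grip tab above it. At the start upright in a fixed dark steel stand (base 80 x 100 mm, lips 30 mm above the bench, slot 11 x 64 mm, floor 8 mm above the bench): lift it straight out
- tag_hook (a point): the bar's axis lies here when the tag hangs: tag frame z = 120 mm. Hook of 8 x 10 mm bar: neck at x = -17 mm, crossbar underside at z = 126, tip at x = +17 down to z = 110; 26 mm clear between neck and tip. Mouth open to +x between tip and plate: with the bar at tag z = 76 to 104 the tip passes over it as the tag moves to its +x; then lower
- tag_grip (a point): centre to grip on the tag's black tab, 152 mm above its lower edge; the tab is 24 mm (x) by 12 mm (y) and 30 mm tall (z = 134 to 164)
- meter: bystander: grey handheld meter, 75 x 150 x 35 mm, with a black dial; origin under its centre
- toroid: bystander: copper-coloured coil ring, 44 mm across, 18 mm high, lying flat
- driver: bystander: screwdriver lying down
- heatsink: bystander: finned aluminium heat sink, 60 x 50 x 30 mm
- breaker: bystander: white circuit breaker, 70 x 36 mm, 78 mm high
- terminal: bystander: green terminal strip, 14 x 60 x 16 mm
Things that resemble listed ones, but are neither listed nor needed, are in the scene too. Leave any red look-alike of the socket alone.

How it is judged:
On the way, in this order (a step that is already met when the one before it is completed fails the run):
1. the clamp lever is swung open (value of joint clamp above 1.3 rad), for 0.2 s.
2. the tall capacitor stands seated in the bore (horizontal distance between can and bore below 0.006 m and z of can in the frame of socket below 0.0235 m and angle between can's own z axis and vertical below 0.08 rad), for 0.2 s.
3. the clamp lever is shut over the seated capacitor (all of step 2 and value of joint clamp below 0.1 rad), for 0.2 s.
4. the tag is hooked over the rail on the black sleeve (x of tag_hook in the frame of rail_mid between -0.013 and 0.013 m and z of tag_hook in the frame of rail_mid between -0.008 and 0.01 m and angle between tag's own z axis and vertical below 0.25 rad and y of tag_hook in the frame of sleeve between -0.04 and 0.04 m), for 0.2 s.
5. the tag, still hooked, travels along the rail between sleeve and band (x of tag_hook in the frame of rail_mid between -0.013 and 0.013 m and z of tag_hook in the frame of rail_mid between -0.008 and 0.01 m and angle between tag's own z axis and vertical below 0.25 rad and y of tag_hook in the frame of sleeve below -0.045 m and y of tag_hook in the frame of mark above 0.012 m), for 0.05 s.
At the end, for the whole second after the job is handed in: Tall capacitor in the bore (within 6 mm, fully down, 0.08 rad), lever within 0.1 rad of shut; tag hanging on the rail (within 0.25 rad of upright) within 10 mm of the band's middle; every short capacitor upright (0.1 rad) on the tray's floor, one per compartment; all released, at rest (all of step 3 and x of tag_hook in the frame of rail_mid between -0.013 and 0.013 m and z of tag_hook in the frame of rail_mid between -0.008 and 0.01 m and angle between tag's own z axis and vertical below 0.25 rad and y of tag_hook in the frame of mark between -0.01 and 0.01 m and linear speed of each of tag, cap1, cap2, cap3, cap4 below 0.02 m/s and (x of cap1 in the frame of tray between -0.053 and -0.017 m or x of cap1 in the frame of tray between 0.017 and 0.053 m) and (y of cap1 in the frame of tray between -0.088 and -0.052 m or y of cap1 in the frame of tray between -0.018 and 0.018 m or y of cap1 in the frame of tray between 0.052 and 0.088 m) and z of cap1 in the frame of tray between 0 and 0.009 m and angle between each of cap1, cap2, cap3, cap4's own z axis and vertical below 0.1 rad and horizontal distance between cap1 and cap2 above 0.045 m and horizontal distance between each of cap1, cap2 and cap3 above 0.045 m and horizontal distance between each of cap1, cap2, cap3 and cap4 above 0.045 m and (x of cap2 in the frame of tray between -0.053 and -0.017 m or x of cap2 in the frame of tray between 0.017 and 0.053 m) and (y of cap2 in the frame of tray between -0.088 and -0.052 m or y of cap2 in the frame of tray between -0.018 and 0.018 m or y of cap2 in the frame of tray between 0.052 and 0.088 m) and z of cap2 in the frame of tray between 0 and 0.009 m and (x of cap3 in the frame of tray between -0.053 and -0.017 m or x of cap3 in the frame of tray between 0.017 and 0.053 m) and (y of cap3 in the frame of tray between -0.088 and -0.052 m or y of cap3 in the frame of tray between -0.018 and 0.018 m or y of cap3 in the frame of tray between 0.052 and 0.088 m) and z of cap3 in the frame of tray between 0 and 0.009 m and (x of cap4 in the frame of tray between -0.053 and -0.017 m or x of cap4 in the frame of tray between 0.017 and 0.053 m) and (y of cap4 in the frame of tray between -0.088 and -0.052 m or y of cap4 in the frame of tray between -0.018 and 0.018 m or y of cap4 in the frame of tray between 0.052 and 0.088 m) and z of cap4 in the frame of tray between 0 and 0.009 m); the robot touches nothing.
It fails at once if another thing on the bench was pushed more than 4 cm from its place (distance of any of meter, toroid, driver, heatsink, breaker, terminal from where it was at the start of the episode above 0.04 m).
Of cap1, cap2, cap3, cap4 only 2 to 4 are there at a start; the rules pass over those that are not, and their reading is None.
At some moment in a run one of cap1, cap2, cap3, cap4 may be knocked a few centimetres aside while the robot is not near it.
It also fails if it takes over 210 s, if anything falls off the work surface, if the arm or the gripper's body presses on something with over 40 N, if the wrist force passes 120 N, or if a joint passes its speed limit or range.

ROBOT

A 7-joint arm with a two-finger parallel gripper is mounted at the origin on the work surface. World frame = base frame: x ahead of the robot, y to its left, z up, the work surface at z = 0. Lengths are in m, angles in rad, forces in N, time in s.
With the tool pointing down it reaches from about 0.4 to 0.85 m from the base axis. Payload 4.4 kg.
Tool frame: the origin (TCP) lies at the very end of the fingers, on their centre line; the grasp point (between the pads) lies arm.pinch_z behind it (arm.pinch_z is the distance from the TCP to the grasp point, in m); z points along the fingers, y is the line along which they close (so a half turn about z gives the same grasp; the last joint's range is limited). The gripper opens to 94 mm and grips with 3 to 60 N. Pads are 16 mm wide; open, the fingers measure 119 mm over their backs; the gripper's body (75 mm by 177 mm) begins 78 mm behind the grasp point.
Start: joints at [1.215, 0.628, 0.038, 1.517, -0.027, 0.996, -0.02], TCP at [0.186, -0.623, 0.205] pointing down, gripper open.
Joint ranges: [-3.06, 3.06], [-0.37, 2.12], [-1.25, 1.32], [0.18, 2.47], [-1.1, 4.24], [0.23, 1.98], [-2.94, 2.94]. Speed limits (rad/s): [2.57, 2.57, 3.14, 3.14, 3.14, 3.14, 3.14].

INTERFACE

Orientations are given as a unit quaternion [w, x, y, z].
In Python, from cell import arm, imaging gives the robot as it stands.
- The arm moves only by the tool drive_tool, never from a script. Its argument "moves" is text: rows parted by semicolons, each of 6 numbers parted by spaces: the shift along the tool's x, y, z as a fraction of full scale, then the turn, a rotation vector about the tool's x, y, z as a fraction of full scale. A call has 1 to 20 rows; each row shifts and turns the commanded pose from where the row before left it, along the tool's axes as they then stand; what a row does not reach is not made up. Full scale, the value 1, is 0.04 m for a shift and 4 degrees for a turn. A row lasts 1/12 s, in which the tool goes at most 41.7 mm and 7.16 degrees, less where a joint would pass 70% of its speed; a pose out of reach is approached as far as the arm can. A call with a number of a shift or a turn outside -1 to 1 is refused whole. A call with a gripper value outside its range is refused whole. "gripper" is the opening, from -1 (shut) to 1 (fully open), set as the call begins (left out, the last holds). The fingers move at their own pace and stop on an object; "newtons" is the grip in N (left out, the last holds). Time passes only in rows, so rows that do not move let the fingers close. It gives the time, the measured TCP pose, the force, the opening and the grip force at its end, in the units of the state.
- arm.state(): the state, without advancing time (a new reading comes with each control period).
- imaging.snapshot(name): name is "side" or "top"; returns the picture (400x640x3 uint8, blue, green, red); there is no depth.
- imaging.camera_model(name): a dict with "mtx" (3x3 intrinsics, pixels), "origin" and "rotation" of the camera in the world. Camera axes: x right, y up, looking along -z (the intrinsics and any distortion apply to the point x, -y, -z); pixel columns grow to the right and rows downward; lengths in m; the calibration is good to about 2 mm. A picture is of the moment at which its call begins. camera_model takes no time and is no camera call.
- arm.job_done(): hands the job in; it is judged then, once.
The state is a dict: "t": time; "qpos": joint angles; "qd": joint speeds; "joint_efforts": joint torques, N m; "eef_pos": TCP position; "eef_rot": TCP orientation; "force": force on the tool from outside, world axes, zero at the start; "wrist_torque": the same for the moment, N m; "width": finger opening in m; "finger_force": force on a finger pad.
Only numpy, scipy, OpenCV 4.12 (cv2) and the standard library are available. Lean on these libraries where they do the work, as an engineer would, in place of code of your own. Each camera call takes 0.05 s, during which the arm holds its last target. There are 200 camera calls.

## Working session

There is one attempt and no reset: what is moved stays moved. The work goes in short steps, Python scripts to look and compute and a tool call to move; the robot and the scene stay as the last step left them, time stands still between calls to the robot, and variables do not carry over. Pictures are saved under pics/ and viewed, at most 14 in all, crops included, and the job is handed in when it is done.

Besides the shell and the picture viewer there is one more tool, called after "Call:" as a command line: name --argument value ..., lists and objects as JSON in quotes. drive_tool: Moves the arm, as the interface text tells. Its arguments: {"type":"object","properties":{"moves":{"type":"string"},"gripper":{"type":"number"},"newtons":{"type":"number"}},"required":["moves"]}

```bash
mkdir -p pics; ls; python3 - <<'E'
from cell import arm, imaging
import cv2
print(arm.state(), arm.pinch_z)
for n in("top","side"):
    cv2.imwrite(f"pics/{n}0.png",imaging.snapshot(n)); print(n,imaging.camera_model(n))
E
```

```text
pics
{'t': 0.0, 'qpos': array([ 1.21522421,  0.62932743,  0.03845193,  1.51832927, -0.02699469,
        0.99628557, -0.01999542]), 'qd': array([-1.37315806e-03, -1.43547335e-03, -9.89114357e-04,  1.16835625e-03,
       -7.76930889e-05,  2.05409675e-03,  1.20438186e-03]), 'joint_efforts': array([ 3.87214159e-04, -5.49732149e+01,  1.14361424e+00, -1.86633825e+01,
       -5.21616556e-02,  2.35850096e-02,  1.59384003e-04]), 'eef_pos': array([ 0.18556385, -0.62227698,  0.20457881]), 'eef_rot': array([-9.03573806e-04,  9.89521928e-01,  1.44379761e-01, -1.48321985e-04]), 'force': array([ 0.50232189, -0.96898628, -0.00626502]), 'wrist_torque': array([-0.00384883, -0.00674526,  0.03959219]), 'finger_force': 0.0, 'width': 0.09371935071568528} 0.0188
top {'mtx': array([[463.68220092,   0.        , 327.85878998],
       [  0.        , 463.68220092, 199.963536  ],
       [  0.        ,   0.        ,   1.        ]]), 'origin': array([ 0.37669219, -0.0431802 ,  1.36985618]), 'rotation': array([-0.70096186, -0.03069546,  0.03137144,  0.71184696])}
side {'mtx': array([[361.36122448,   0.        , 315.47659893],
       [  0.        , 361.36122448, 194.46212536],
       [  0.        ,   0.        ,   1.        ]]), 'origin': array([0.02384905, 0.69691996, 0.64792892]), 'rotation': array([-0.23741916, -0.14723257,  0.47337206,  0.8353883 ])}
```

View pics/top0.png

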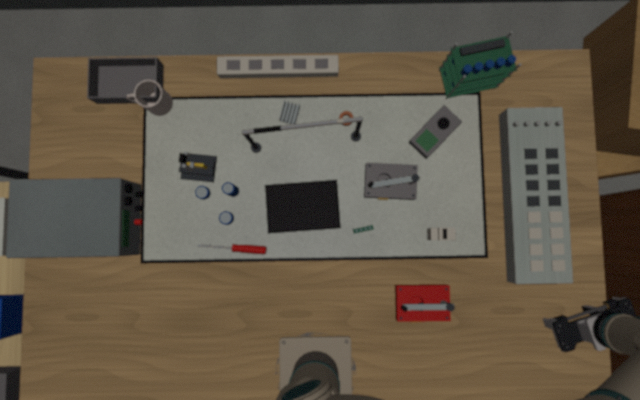

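View pics/side0.png

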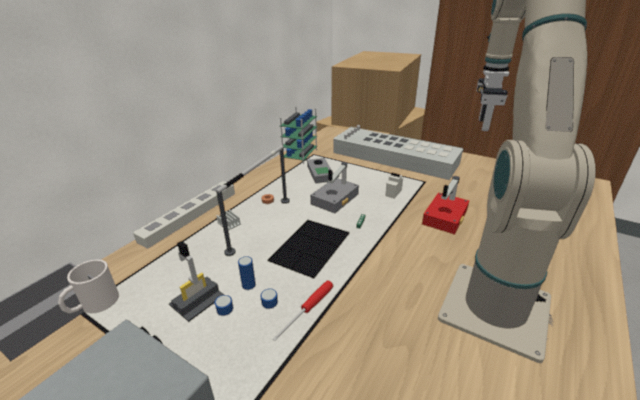

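The top view is oriented with world +x up and +y left. It shows the grey socket near (390,182) with its lever to the right, the red look-alike at (423,303), the tall can at (230,188), and shorts at (203,192) and (226,217). The tag stand is at (197,167), the rail runs from (250,131) to (360,120), and the tray is at (303,206). I'll check these in one close crop.

```bash
cat > h.py <<'E'
import numpy as np, cv2
from cell import arm, imaging
from scipy.spatial.transform import Rotation as R
def cam(n):
    m=imaging.camera_model(n); q=m["rotation"]
    return m["mtx"],np.array(m["origin"]),R.from_quat([q[1],q[2],q[3],q[0]]).as_matrix()
def ray(n,u,v):
    K,o,M=cam(n); d=np.linalg.solve(K,[u,v,1.]); return o,M@[d[0],-d[1],-d[2]]
def p2w(n,u,v,z):
    o,d=ray(n,u,v); return o+d*(z-o[2])/d[2]
def w2p(n,p):
    K,o,M=cam(n); c=M.T@(np.array(p,float)-o); c=K@[c[0],-c[1],-c[2]]; return c[:2]/c[2]
def snap(n,f,box,s):
    im=imaging.snapshot(n); x0,y0,x1,y1=box
    cv2.imwrite(f"pics/{f}.png",cv2.resize(im[y0:y1,x0:x1],None,fx=s,fy=s,interpolation=cv2.INTER_CUBIC)); return im
E
python3 - <<'E'
import sys; sys.path.insert(0,'.')
import cv2
a=cv2.imread("pics/top0.png")
# left: x170-340,y95-260 ; right: 300-470
L=a[95:235,170:310]; Rr=a[95:235,330:470]
o=cv2.hconcat([cv2.resize(i,(400,400),interpolation=cv2.INTER_CUBIC) for i in(L,Rr)])
cv2.imwrite("pics/c1.png",o)
b=cv2.imread("pics/side0.png")[140:320,160:400]
cv2.imwrite("pics/c2.png",cv2.resize(b,(800,600),interpolation=cv2.INTER_CUBIC))
E
```

```text
(no output)
```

View pics/c1.png

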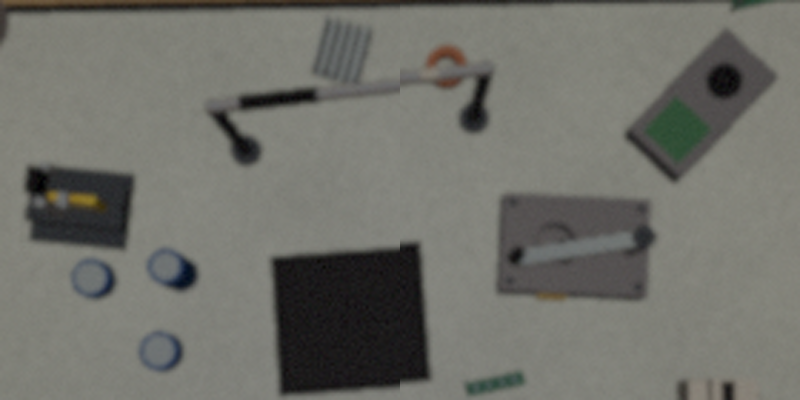

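View pics/c2.png

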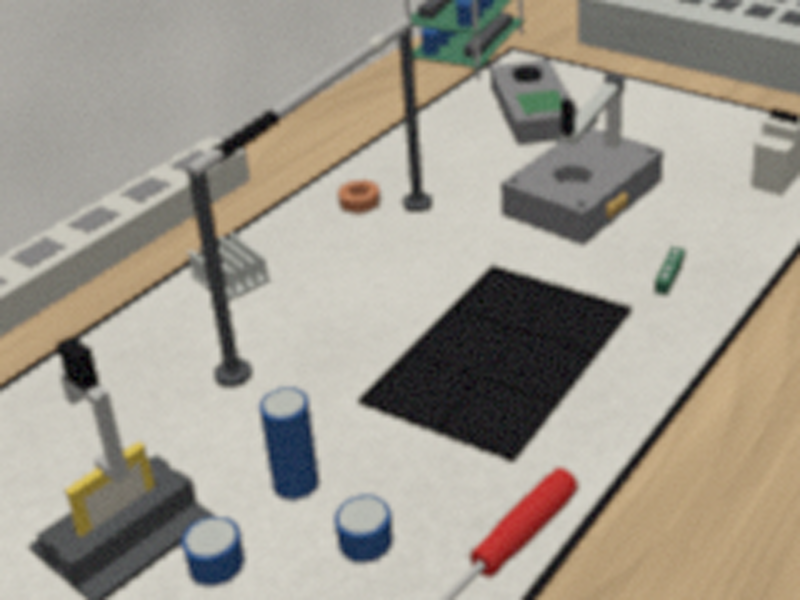

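The crops show the grey socket with its hinge at the right, on the -y side, and its knob at the left. The tag's neck is on the robot side, so its mouth opens to +x. There are two short caps, at about (202,192) and (226,217.5). The tall can is at (228,188) and the sleeve is on the rail's left part.

Look-alikes:
- The red socket at (423,303) is the wrong colour.
- The blue parts on the far rack at (490,65) are not on the mat.
- The white item at (437,234) is the breaker.

Next I'll refine the positions.

```bash
python3 - <<'E'
from h import *
np.set_printoptions(precision=4,suppress=True)
a=cv2.imread("pics/top0.png"); b=cv2.imread("pics/side0.png")
sock=np.array([p2w("top",u,v,.04) for u,v in[(365.7,163.6),(417.5,165.7),(415.8,199.3),(364.3,197.2)]]);print("sock",sock,sock.mean(0),np.linalg.norm(np.diff(sock,axis=0),axis=1))
tr=np.array([p2w("top",u,v,.009) for u,v in[(265.2,185.3),(336.3,180.1),(340.5,227.3),(268.7,232.6)]]);print("tray",tr,tr.mean(0),np.linalg.norm(np.diff(tr,axis=0),axis=1))
print("rail",[p2w("top",u,v,.2) for u,v in[(242.5,132.1),(254.4,130.7),(280.6,128.3),(362.2,118.5)]])
print("knob",p2w("top",330+116/2.857,95+256/2.857,.149),"hinge",p2w("top",330+243/2.857,95+237/2.857,.116))
print("bore",p2w("top",330+158/2.857,95+238/2.857,.04),p2w("side",331.9,191.9,.04))
# bright tops
hsv=cv2.cvtColor(a,cv2.COLOR_BGR2HSV)
blue=((hsv[...,0]>100)&(hsv[...,0]<130)&(hsv[...,1]>90)).astype('uint8')
n,l,s,c=cv2.connectedComponentsWithStats(blue)
print([(s[i].tolist(),c[i].round(1).tolist()) for i in range(1,n) if s[i,4]>8])
yel=((hsv[...,0]>18)&(hsv[...,0]<32)&(hsv[...,1]>150)&(hsv[...,2]>60)).astype('uint8')
n,l,s,c=cv2.connectedComponentsWithStats(yel)
print([(s[i].tolist(),c[i].round(1).tolist()) for i in range(1,n) if s[i,4]>4])
# rail brightness profile
e0=np.array([280.6,128.3]);e1=np.array([362.2,118.5]); g=cv2.cvtColor(a,cv2.COLOR_BGR2GRAY).astype('f4')
for t in np.linspace(0,1,41):
    p=e0+t*(e1-e0); pr=[cv2.getRectSubPix(g,(1,1),(float(p[0]),float(p[1]+k)))[0,0] for k in(-2,-1,0,1,2)]; print(round(p[0],1),np.round(pr).astype(int),end=' ')
o=cv2.hconcat([cv2.resize(a[140:210,165:245],(400,350),interpolation=cv2.INTER_CUBIC),cv2.resize(a[100:170,290:370],(400,350),interpolation=cv2.INTER_CUBIC)])
o=cv2.vconcat([o,cv2.hconcat([cv2.resize(b[230:290,165:225],(250,250),interpolation=cv2.INTER_CUBIC),cv2.resize(b[138:198,220:352],(550,250),interpolation=cv2.INTER_CUBIC)])])
cv2.imwrite("pics/c3.png",o)
E
```

```text
sock [[ 0.5979 -0.1567  0.04  ]
 [ 0.5894 -0.3067  0.04  ]
 [ 0.4918 -0.2986  0.04  ]
 [ 0.5001 -0.1504  0.04  ]] [ 0.5448 -0.2281  0.04  ] [0.1502 0.098  0.1484]
tray [[ 0.5428  0.139   0.009 ]
 [ 0.5551 -0.0713  0.009 ]
 [ 0.4155 -0.0812  0.009 ]
 [ 0.4032  0.1293  0.009 ]] [0.4791 0.0289 0.009 ] [0.2107 0.1399 0.2108]
rail [array([0.6578, 0.1712, 0.2   ]), array([0.661 , 0.1407, 0.2   ]), array([0.6662, 0.0734, 0.2   ]), array([ 0.6887, -0.1367,  0.2   ])]
knob [ 0.5233 -0.1591  0.149 ] hinge [ 0.5436 -0.2838  0.116 ]
bore [ 0.554  -0.2124  0.04  ] [ 0.5483 -0.2071  0.04  ]
[([462, 55, 53, 19, 383], [488.3, 64.8]), ([229, 186, 9, 9, 44], [233.7, 190.9]), ([205, 191, 4, 7, 10], [207.2, 194.3]), ([0, 296, 22, 42, 847], [10.0, 314.9])]
[([187, 162, 2, 3, 5], [187.6, 163.2]), ([195, 163, 10, 5, 31], [199.3, 164.7])]
280.6 [86 78 71 71 93] 282.6 [108 104  97  92 108] 284.7 [110 104  98  96 111] 286.7 [106 103  97  96 107] 288.8 [106 105  98  97 110] 290.8 [106 105  97  95 111] 292.8 [103 106  98  95 109] 294.9 [102 103  95  94 107] 296.9 [108 104  99  96 106] 299.0 [109 106  97  95 108
[... 169 characters left out ...]
 313.2 [111 105  98  94 103] 315.3 [111 106  98  95 108] 317.3 [113 107  99  95 106] 319.4 [110 105  99  96 105] 321.4 [111 105  99  95 104] 323.4 [110 106 100  96 106] 325.5 [111 105  99  94 109] 327.5 [111 106  99  97 105] 329.6 [109 104  98  95 103] 331.6 [109 106  99  94 103] 333.6 [111 107 100  94 105] 335.7 [115 110 102  97 104] 337.7 [119 120 113 102 103] 339.8 [118 124 118 104  98] 341.8 [118 123 116 100  85] 343.8 [113 111 104  93  79] 345.9 [111 107 100  88  76] 347.9 [105 105  98  88  76] 350.0 [ 98 105 101  87  73] 352.0 [ 98 104 100  90  92] 354.0 [110 107 101  94 100] 356.1 [112 105 100  87  80] 358.1 [110 105 101  85  61] 360.2 [107 105 100  86  65] 362.2 [118 112 106 102 102]
```

View pics/c3.png

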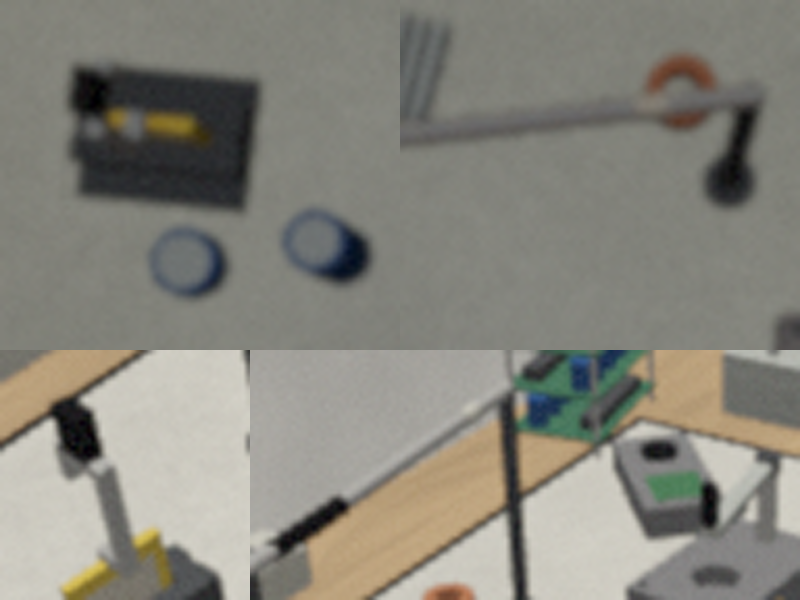

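The white band is at top pixel (340.3,120.9), the tag tab is near (183.4,157.6), and the plate's top edge runs from (186,163.4) to (204,165.4). I'll add a navigation helper and compute the poses.

```bash
cat >> h.py <<'E'
np.set_printoptions(precision=4,suppress=True)
def yaw(s=None):
    q=(s or arm.state())["eef_rot"]; x=R.from_quat([q[1],q[2],q[3],q[0]]).as_matrix()[:,0]; return np.arctan2(x[1],x[0])
def nav(p,th=None):
    """turn units about tool z (do first), then shifts (units) in the turned tool frame"""
    s=arm.state(); y=yaw(s); th=y if th is None else th
    d=np.array(p)-s["eef_pos"]; c,n=np.cos(th),np.sin(th)
    print("turn z %.2f | shift x %.2f y %.2f z %.2f | yaw %.3f q7 %.2f"%(-np.degrees((th-y+np.pi)%(2*np.pi)-np.pi)/4,(d[0]*c+d[1]*n)/.04,(d[0]*n-d[1]*c)/.04,-d[2]/.04,y,s["qpos"][6]),s["eef_pos"])
E
python3 - <<'E'
from h import *
print("mark",p2w("top",340.3,120.9,.2)[:2])
print("can",p2w("top",228,188,.08)[:2],"caps",p2w("top",202,192.4,.028)[:2],p2w("top",226,217.5,.028)[:2])
print("plate",p2w("top",186,163.4,.068)[:2],p2w("top",204,165.4,.068)[:2])
for u,v in[(180,153.6),(216.6,156),(214,182),(181,179)]: print("stand",p2w("top",u,v,.01)[:2])
print("tab",p2w("top",183.4,157.6,.160)[:2],"tab side",p2w("side",165+76/4.167,230+78/4.167,.16)[:2])
print("can side",p2w("side",160+285/3.333,140+403/3.333,.08)[:2],p2w("side",160+212/3.333,140+538/3.333,.028)[:2],p2w("side",160+363/3.333,140+512/3.333,.028)[:2])
nav([.5233,-.1591,.26],1.73)
E
```

```text
mark [ 0.6832 -0.0802]
can [0.5281 0.2336] caps [0.5225 0.3204] [0.4484 0.2503]
plate [0.6016 0.3556] [0.5951 0.3045]
stand [0.6414 0.3915]
stand [0.6325 0.2828]
stand [0.5548 0.2901]
stand [0.5653 0.3876]
tab [0.6013 0.3345] tab side [0.5977 0.3415]
can side [0.5268 0.2372] [0.5221 0.3249] [0.4491 0.2529]
turn z -20.63 | shift x 10.10 y 10.17 z -1.38 | yaw 0.290 q7 -0.02 [ 0.1856 -0.6223  0.2047]
```

Call:
drive_tool --moves "0 0 -1 0 0 0;0 0 -1 0 0 0;0 0 0 0 0 -1;0 0 0 0 0 -1;0 0 0 0 0 -1;0 0 0 0 0 -1;0 0 0 0 0 -1;0 0 0 0 0 -1;0 0 0 0 0 -1;0 0 0 0 0 -1;0 0 0 0 0 -1;0 0 0 0 0 -1;0 0 0 0 0 -1;0 0 0 0 0 -1;0 0 0 0 0 -1;0 0 0 0 0 -1;0 0 0 0 0 -1;0 0 0 0 0 -1;0 0 0 0 0 -1;0 0 0 0 0 -1" --gripper -0.36

```text
t: 1.77
eef_pos: [0.1856, -0.6226, 0.2849]
eef_rot: [-0.001, 0.714, 0.7, 0.0]
force: [0.2, -0.0, 0.8]
width: 0.0297
finger_force: 0.0
```

```bash
python3 -c "
from h import *
nav([.5233,-.1591,.26],1.73)"
```

```text
turn z -2.58 | shift x 10.10 y 10.17 z 0.62 | yaw 1.550 q7 1.08 [ 0.1856 -0.6226  0.2849]
```

Call:
drive_tool --moves "0 0 0 0 0 -0.86;0 0 0 0 0 -0.86;0 0 0 0 0 -0.86;0.67 0.68 0 0 0 0;0.67 0.68 0 0 0 0;0.67 0.68 0 0 0 0;0.67 0.68 0 0 0 0;0.67 0.68 0 0 0 0;0.67 0.68 0 0 0 0;0.67 0.68 0 0 0 0;0.67 0.68 0 0 0 0;0.67 0.68 0 0 0 0;0.67 0.68 0 0 0 0;0.67 0.68 0 0 0 0;0.67 0.68 0 0 0 0;0.67 0.68 0 0 0 0;0.67 0.68 0 0 0 0;0.67 0.68 0 0 0 0;0 0 0 0 0 0;0 0 0 0 0 0"

```text
t: 3.43
eef_pos: [0.5273, -0.1598, 0.2851]
eef_rot: [-0.0, 0.648, 0.762, 0.0]
force: [-0.4, -0.7, -0.1]
width: 0.0301
finger_force: 0.0
```

```bash
python3 -c "
from h import *
nav([.5233,-.1591,.121],1.73)
im=imaging.snapshot('top');im2=imaging.snapshot('side')
o=cv2.hconcat([cv2.resize(i,(400,400),interpolation=cv2.INTER_CUBIC) for i in(im[110:230,330:450],im2[100:220,270:390])]);cv2.imwrite('pics/c4.png',o)"
```

```text
turn z 0.03 | shift x 0.03 y -0.10 z 4.10 | yaw 1.732 q7 0.20 [ 0.5273 -0.1598  0.2851]
```

View pics/c4.png

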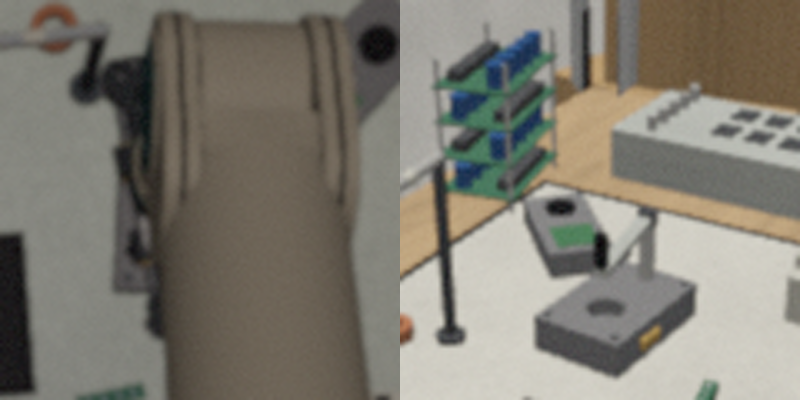

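The gripper hides the socket in the top view. In the side view the knob spans about (330,170.5) to (330,180.4). I'll verify my knob estimate against it.

```bash
python3 -c "
from h import *
print(w2p('side',[.5233,-.1591,.149]),w2p('side',[.5233,-.1591,.114]),p2w('side',330,170.5,.149),p2w('side',330,175.5,.1315))"
```

```text
[331.1523 169.9912] [331.1428 180.0666] [ 0.5246 -0.1544  0.149 ] [ 0.5249 -0.1549  0.1315]
```

Call:
drive_tool --moves "0 -0.07 1 0 0 0;0 0 1 0 0 0;0 0 1 0 0 0;0 0 0.6 0 0 0;0 0 0.5 0 0 0;0 0 0 0 0 -0.5;0 0 0 0 0 0;0 -0.218 0 0 0 -1;0 -0.218 0 0 0 -1;0 -0.218 0 0 0 -1;0 -0.218 0 0 0 -1;0 -0.218 0 0 0 -1"

```text
t: 4.53
eef_pos: [0.4826, -0.1788, 0.1224]
eef_rot: [0.001, 0.493, 0.87, -0.0]
force: [0.6, -1.0, 0.5]
width: 0.0302
finger_force: 0.3
```

Call:
drive_tool --moves "0 -0.218 0 0 0 -1;0 -0.218 0 0 0 -1;0 -0.218 0 0 0 -1;0 -0.218 0 0 0 -1;0 -0.218 0 0 0 -1;0 -0.218 0 0 0 -1;0 -0.218 0 0 0 -1;0 -0.218 0 0 0 -1;0 -0.218 0 0 0 -1;0 -0.218 0 0 0 -1;0 -0.218 0 0 0 -1;0 -0.218 0 0 0 -1;0 -0.218 0 0 0 -1;0 -0.218 0 0 0 -1;0 -0.218 0 0 0 -1"

```text
t: 5.78
eef_pos: [0.4175, -0.2861, 0.1222]
eef_rot: [0.0, -0.008, 1.0, -0.001]
force: [0.9, 0.4, 0.3]
width: 0.0305
finger_force: 0.3
```

```bash
python3 -c "
from h import *
nav([.5233,-.1591,.121],1.73); print(arm.state()['force'])"
```

```text
turn z 20.44 | shift x 2.71 y 3.12 z 0.03 | yaw -3.126 q7 1.46 [ 0.4175 -0.2861  0.1222]
[0.8837 0.4336 0.2813]
```

Call:
drive_tool --moves "0 0 -1 0 0 0;0 0 -1 0 0 0;0 0 -1 0 0 0;0 0 -0.5 0 0 1;0 0 0 0 0 1;0 0 0 0 0 1;0 0 0 0 0 1;0 0 0 0 0 1;0 0 0 0 0 1;0 0 0 0 0 1;0 0 0 0 0 1;0 0 0 0 0 1;0 0 0 0 0 1;0 0 0 0 0 1;0 0 0 0 0 1;0 0 0 0 0 1;0 0 0 0 0 1;0 0 0 0 0 1;0 0 0 0 0 1;0 0 0 0 0 1"

```text
t: 7.45
eef_pos: [0.4173, -0.2854, 0.2623]
eef_rot: [0.001, 0.555, 0.832, -0.0]
force: [-0.4, -0.1, 0.5]
width: 0.0305
finger_force: 0.0
```

Call:
drive_tool --moves "0 0 0 0 0 1;0 0 0 0 0 1;0 0 0 0 0 1;0 0 0 0 0 1;0 0 0 0 0 1;0 0 0 0 0 0.7;1 0.21 0 0 0 0;1 0.21 0 0 0 0;1 0.21 0 0 0 0;1 0.21 0 0 0 0;1 0.21 0 0 0 0;1 0.21 0 0 0 0;1 0.21 0 0 0 0;1 0.21 0 0 0 0;1 0.21 0 0 0 0;1 0.21 0 0 0 0;1 0.21 0 0 0 0;1 0.21 0 0 0 0;0 0 0 0 0 0;0 0 0 0 0 0" --gripper 0.3

```text
t: 9.12
eef_pos: [0.518, 0.1979, 0.2621]
eef_rot: [0.0, 0.706, 0.709, 0.001]
force: [0.5, -0.4, -0.5]
width: 0.0615
finger_force: 0.0
```

```bash
python3 -c "
from h import *
nav([.5278,.235,.033],1.571)
im=imaging.snapshot('top');im2=imaging.snapshot('side')
o=cv2.hconcat([cv2.resize(i,(400,400),interpolation=cv2.INTER_CUBIC) for i in(im[130:230,350:450],im2[140:220,290:370])]);cv2.imwrite('pics/c5.png',o)"
```

```text
turn z 0.06 | shift x 0.93 y 0.24 z 5.73 | yaw 1.575 q7 -0.72 [0.518  0.1979 0.2621]
```

View pics/c5.png

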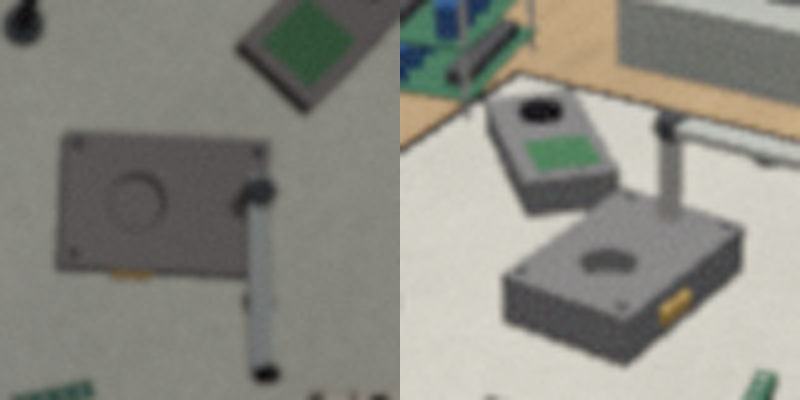

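The lever is fully open. The bore is at top pixel (384.25,180.75) and side pixel (331.6,192.6).

```bash
python3 -c "
from h import *
print(p2w('top',384.25,180.75,.04),p2w('side',331.6,192.6,.04))
print([p2w('top',350+u/4,130+v/4,.04)[:2] for u,v in((65,133),(270,140),(57,270))])"
```

```text
[ 0.547  -0.2092  0.04  ] [ 0.5468 -0.2025  0.04  ]
[array([ 0.5989, -0.1583]), array([ 0.5915, -0.3067]), array([ 0.4993, -0.1503])]
```

Call:
drive_tool --moves "0.93 0.24 0 0 0 0;0 0 1 0 0 0;0 0 1 0 0 0;0 0 1 0 0 0;0 0 1 0 0 0;0 0 0.8 0 0 0;0 0 0.5 0 0 0;0 0 0.4 0 0 0;0 0 0 0 0 0;0 0 0 0 0 0"

```text
t: 10.05
eef_pos: [0.5278, 0.2308, 0.0334]
eef_rot: [0.0, 0.708, 0.707, -0.001]
force: [0.1, 0.0, 0.2]
width: 0.0608
finger_force: 0.0
```

Call:
drive_tool --moves "0 0 0 0 0 0;0 0 0 0 0 0;0 0 0 0 0 0;0 0 0 0 0 0;0 0 0 0 0 0;0 0 0 0 0 0;0 0 0 0 0 0;0 0 0 0 0 0" --gripper -1 --newtons 15

```text
t: 10.72
eef_pos: [0.5283, 0.2336, 0.0345]
eef_rot: [0.001, 0.706, 0.708, 0.001]
force: [0.2, -2.5, 6.6]
width: 0.0357
finger_force: 15.0
```

Call:
drive_tool --moves "0 0 -0.5 0 0 0;0 0 -1 0 0 0;0 0 -1 0 0 0;0 0 -1 0 0 0;-0.8 0.04 -0.4 0 0 0;-1 0.04 0 0 0 0;-1 0.04 0 0 0 0;-1 0.04 0 0 0 0;-1 0.04 0 0 0 0;-1 0.04 0 0 0 0;-1 0.04 0 0 0 0;-1 0.04 0 0 0 0;-1 0.04 0 0 0 0;-1 0.04 0 0 0 0;-1 0.04 0 0 0 0;-0.2 0.03 0.5 0 0 0;0 0 1 0 0 0;0 0 0.8 0 0 0;0 0 0 0 0 0;0 0 0 0 0 0"

```text
t: 12.38
eef_pos: [0.5459, -0.2058, 0.0964]
eef_rot: [-0.002, 0.706, 0.708, -0.001]
force: [-0.3, -0.5, -1.1]
width: 0.0362
finger_force: 15.0
```

```bash
python3 -c "
from h import *
nav([.547,-.206,.095],1.571)
im=imaging.snapshot('top');im2=imaging.snapshot('side')
o=cv2.hconcat([cv2.resize(i,(400,400),interpolation=cv2.INTER_CUBIC) for i in(im[130:230,330:430],im2[120:220,280:380])]);cv2.imwrite('pics/c6.png',o)"
```

```text
turn z 0.04 | shift x -0.01 y 0.03 z 0.03 | yaw 1.574 q7 -0.13 [ 0.5459 -0.2058  0.0964]
```

View pics/c6.png

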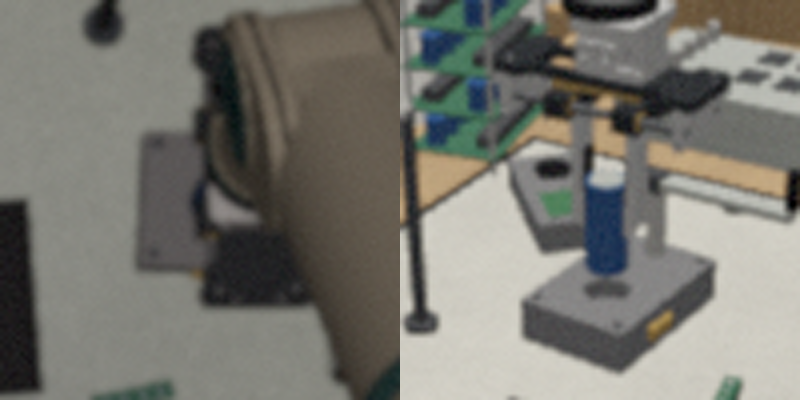

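In the side view the can at column 607 is in line with the bore at column 607. I'll quantify the offset.

```bash
cat > m.py <<'E'
from h import *
from scipy.optimize import least_squares
im=imaging.snapshot("side").astype(float)
B,G,Rr=im[...,0],im[...,1],im[...,2]
d=(B-Rr)
# blue silhouettes, subpixel crossing at half
L=[];Rt=[]
for v in range(168,186):
    r=d[v,322:342]; h=r.max()/2; i=np.where(r>h)[0]; a,b=i[0],i[-1]
    L.append((322+a-(r[a]-h)/(r[a]-r[a-1]),v)); Rt.append((322+b+(r[b]-h)/(r[b]-r[b+1]),v))
L=np.array(L);Rt=np.array(Rt); mid=(L+Rt)/2
lo=[]
for u in (330,331,332,333):
    c=d[178:196,u]; h=c[:4].mean()/2; b=np.where(c>h)[0][-1]; lo.append(178+b+(c[b]-h)/(c[b]-c[b+1]))
print("can mid col",np.polyfit(mid[:,1],mid[:,0],1),mid[:,0].mean(),mid[:,1].mean(),"width",(Rt-L)[:,0].mean(),"low",lo)
z0=arm.state()["eef_pos"][2]-.0345; x0,y0=arm.state()["eef_pos"][:2]
def sil(x,y):
    t=np.linspace(0,2*np.pi,180); P=np.array([w2p("side",[x+.018*np.cos(k),y+.018*np.sin(k),z0]) for k in t]); m=w2p("side",[x,y,z0+.03]); return m[0],P[:,1].max()
for dy in (-.004,-.002,0,.002,.004): print(dy,sil(x0,y0+dy))
g=cv2.cvtColor(imaging.snapshot("side"),cv2.COLOR_BGR2GRAY)
print(g[186:200,324:340])
E
python3 m.py; python3 - <<'E'
import sys;sys.path.insert(0,'.')
E
```

```text
can mid col [  0.0504 321.5875] 330.4802012704533 176.5 width 9.145072308112535 low [np.float64(187.905), np.float64(188.0601851851852), np.float64(187.86875), np.float64(187.77717391304347)]
-0.004 (np.float64(332.25167390535086), np.float64(187.52917210784594))
-0.002 (np.float64(331.94409827090743), np.float64(187.78947651857672))
0 (np.float64(331.6357706133385), np.float64(188.05041749851816))
0.002 (np.float64(331.3266881712206), np.float64(188.3119973856047))
0.004 (np.float64(331.0168481695942), np.float64(188.57421852923378))
[[133 126  99  64  48  53  46  50  46  54  46  67 100 129 135 135]
 [133 132 123  94  76  65  57  57  61  62  73  94 125 134 132 135]
 [136 133 135 125 111 100  84  86  96  99 111 126 136 134 135 133]
 [134 135 134 129 120 112 104 100 107 113 120 129 131 135 132 134]
 [136 129 119 114 101  89  84  87  82  92  96 107 118 127 136 133]
 [135 124 101  83  74  77  74  75  77  74  76  80  93 116 129 135]
 [131 121  87  71  68  81  70  75  76  77  71  74  81 106 128 133]
 [133 128 103  82  78  82  83  83  84  78  84  77  87 116 132 134]
 [134 132 128 105 101 108 109 111 111 107 102 101 113 128 133 133]
 [133 133 134 128 127 131 128 130 131 133 131 128 127 136 132 133]
 [134 134 134 134 132 134 135 131 133 134 134 136 130 133 135 134]
 [134 133 133 136 135 133 136 134 135 132 134 136 136 134 136 134]
 [138 134 129 136 134 133 135 137 132 133 134 134 135 133 132 136]
 [123 126 134 133 133 134 135 134 131 131 129 132 133 136 133 128]]
```

```bash
python3 -c "
from h import *
p=arm.state()['eef_pos']; z0=p[2]-.0345
a=w2p('side',[p[0],p[1],z0]);b=w2p('side',[p[0],p[1],.04]);print(a,b,b-a)
t=np.linspace(0,6.28,90);
for r,z in((.018,z0),(.0195,.04),(.0215,.04)):
  P=np.array([w2p('side',[p[0]+r*np.cos(k),p[1]+r*np.sin(k),z]) for k in t]);print(r,P.min(0),P.max(0))
print(b-w2p('side',[p[0]+.01,p[1],.04]),b-w2p('side',[p[0],p[1]+.01,.04]))"
```

```text
[331.6524 185.3238] [331.6407 191.9259] [-0.0117  6.6021]
0.018 [326.2078 182.706 ] [337.1053 188.0103]
0.0195 [325.8052 189.0323] [337.4855 194.9011]
0.0215 [325.2068 188.74  ] [338.0855 195.211 ]
[2.5781 0.757 ] [ 1.5166 -1.3065]
```

Call:
drive_tool --moves "-0.01 0 0.3 0 0 0;0 0 0.2 0 0 0;0 0 0.1 0 0 0;0 0 0.1 0 0 0;0 0 0.1 0 0 0;0 0 0 0 0 0"

```text
t: 13.08
eef_pos: [0.5474, -0.2084, 0.067]
eef_rot: [0.001, 0.707, 0.708, -0.001]
force: [-2.5, -1.4, 13.1]
width: 0.0357
finger_force: 15.0
```

Call:
drive_tool --moves "-0.02 -0.03 0 0 0 0;0 0 0.05 0 0 0;0 0 0.05 0 0 0;0 0 0 0 0 0"

```text
t: 13.42
eef_pos: [0.5474, -0.2092, 0.0638]
eef_rot: [0.002, 0.706, 0.708, -0.0]
force: [-2.8, -1.9, 17.9]
width: 0.0358
finger_force: 15.0
```

Call:
drive_tool --moves "-0.02 -0.04 0 0 0 0;0 0 0.08 0 0 0;0 0 0.08 0 0 0;0 0 0 0 0 0;0 0 0 0 0 0"

```text
t: 13.83
eef_pos: [0.5478, -0.21, 0.0575]
eef_rot: [0.003, 0.706, 0.708, 0.001]
force: [1.3, -2.5, 13.6]
width: 0.0353
finger_force: 15.0
```

Call:
drive_tool --moves "-0.02 0 0.08 0 0 0;0 0 0.06 0 0 0;0 0 0 0 0 0;0 0 0 0 0 0"

```text
t: 14.17
eef_pos: [0.5484, -0.2111, 0.0522]
eef_rot: [0.004, 0.706, 0.708, 0.002]
force: [2.0, -2.9, 15.0]
width: 0.0359
finger_force: 15.0
```

Call:
drive_tool --moves "0 0 0 0 0 0;0 0 0 0 0 0;0 0 0 0 0 0;0 0 0 0 0 0;0 0 0 0 0 0;0 0 0 0 0 0" --gripper 0.1

```text
t: 14.67
eef_pos: [0.544, -0.2091, 0.0491]
eef_rot: [-0.0, 0.706, 0.708, -0.0]
force: [1.0, -0.0, -0.7]
width: 0.0516
finger_force: 0.0
```

Call:
drive_tool --moves "0 0 -1 0 0 0;0 0 -1 0 0 0;0 0 -1 0 0 0;0 0 -1 0 0 0;0 0 0 0 0 0"

```text
t: 15.08
eef_pos: [0.5492, -0.2097, 0.2171]
eef_rot: [0.006, 0.706, 0.708, 0.003]
force: [1.1, -0.3, -0.5]
width: 0.0514
finger_force: 0.0
```

```bash
python3 -c "
from h import *
nav([.4175,-.267,.24],-3.13)
im2=imaging.snapshot('side')
o=cv2.resize(im2[150:210,300:370],(700,600),interpolation=cv2.INTER_CUBIC);cv2.imwrite('pics/c7.png',o)
t=np.linspace(0,6.28,90)
for z in(.1,.04):
  P=np.array([w2p('side',[.5472+.018*np.cos(k),-.2095+.018*np.sin(k),z]) for k in t]);print(z,P.min(0),P.max(0))"
```

```text
turn z -22.64 | shift x 3.31 y -1.39 z -0.57 | yaw 1.573 q7 -0.03 [ 0.5492 -0.2097  0.2171]
0.1 [327.0864 173.2291] [338.1356 178.3556]
0.04 [327.1739 189.0004] [337.9442 194.4049]
```

View pics/c7.png

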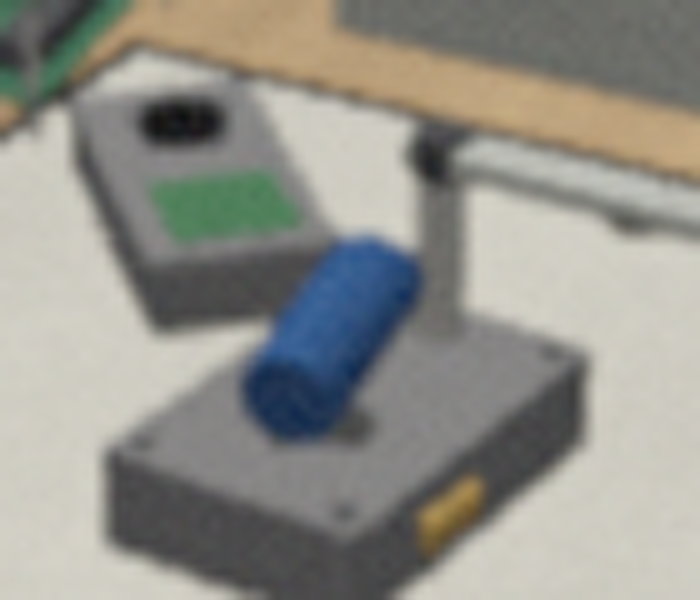

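The side view shows the can did not go in. It fell over and lies on the socket's top, with its underside toward the camera at crop (290,395) and its far end at (385,270). The grip slid down while the can sat on the rim. I'll clear the arm and look from the top.

Call:
drive_tool --moves "0 0 -1 0 0 0;1 0 0 0 0 0;1 0 0 0 0 0;1 0 0 0 0 0;1 0 0 0 0 0;1 0 0 0 0 0;1 0 0 0 0 0;0 0 0 0 0 0;0 0 0 0 0 0;0 0 0 0 0 0"

```text
t: 15.97
eef_pos: [0.5433, 0.0299, 0.2483]
eef_rot: [-0.0, 0.706, 0.708, -0.001]
force: [-0.1, -0.3, 0.7]
width: 0.0517
finger_force: 0.0
```

```bash
python3 -c "
from h import *
im=imaging.snapshot('top');im2=imaging.snapshot('side')
o=cv2.hconcat([cv2.resize(i,(400,400),interpolation=cv2.INTER_CUBIC) for i in(im[145:215,355:425],im2[150:210,300:360])]);cv2.imwrite('pics/c8.png',o)
for i in range(4):
  print(arm.state()['eef_pos'],arm.state()['t']); imaging.snapshot('top')"
```

```text
[0.5436 0.0286 0.2486] 16.0667
[0.5437 0.0286 0.2488] 16.1167
[0.5438 0.0288 0.249 ] 16.1667
[0.5439 0.0291 0.2491] 16.2167
```

View pics/c8.png

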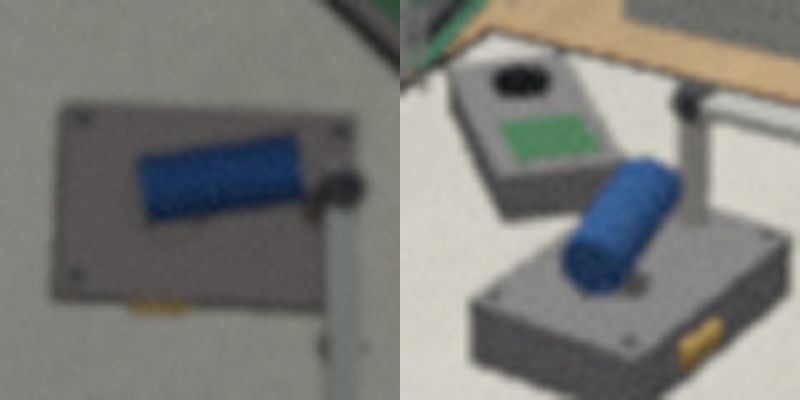

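The can lies flat on the block, with its underside end at crop (145,189) and its top end at crop (300,164), next to the post.

```bash
python3 -c "
from h import *
a=p2w('top',355+145/5.714,145+189/5.714,.058);b=p2w('top',355+300/5.714,145+164/5.714,.058);print(a,b,np.linalg.norm(a-b))
d=(a-b)/np.linalg.norm(a-b); print('yaw of axis',np.arctan2(d[1],d[0]), 'pinch',b+.016*d)
print('side bottom center',p2w('side',300+598/6.667-60,150+265/6.667,.058))
th=np.arctan2(d[1],d[0]); p=b+.016*d; nav([p[0],p[1],.05],th)"
```

```text
[ 0.5525 -0.1961  0.058 ] [ 0.5639 -0.2738  0.058 ] 0.07857607709875601
yaw of axis 1.7163310573870072 pinch [ 0.5616 -0.258   0.058 ]
side bottom center [ 0.5461 -0.1888  0.058 ]
turn z -2.09 | shift x -7.17 y -0.60 z 4.98 | yaw 1.571 q7 -0.44 [0.5439 0.0294 0.2492]
```

Call:
drive_tool --moves "0 0 0 0 0 -1;0 0 0 0 0 -1;-1 -0.08 0 0 0 -0.09;-1 -0.08 0 0 0 0;-1 -0.08 0 0 0 0;-1 -0.09 0 0 0 0;-1 -0.09 0 0 0 0;-1 -0.09 0 0 0 0;-1 -0.09 0 0 0 0;-0.12 0 0 0 0 0;0 0 0 0 0 0;0 0 0 0 0 0;0 0 0 0 0 0;0 0 0 0 0 0;0 0 0 0 0 0;0 0 0 0 0 0"

```text
t: 17.6
eef_pos: [0.5622, -0.2533, 0.2498]
eef_rot: [0.0, 0.652, 0.758, 0.0]
force: [-0.2, 0.6, 0.4]
width: 0.0518
finger_force: 0.0
```

```bash
python3 -c "
from h import *
nav([.5613,-.256,.047],1.716)"
```

```text
turn z 0.07 | shift x -0.06 y -0.03 z 5.07 | yaw 1.721 q7 0.18 [ 0.5622 -0.2533  0.2498]
```

Call:
drive_tool --moves "-0.06 -0.03 1 0 0 0;0 0 1 0 0 0;0 0 1 0 0 0;0 0 0.8 0 0 0;0 0 0.6 0 0 0;0 0 0.4 0 0 0;0 0 0.27 0 0 0;0 0 0 0 0 0;0 0 0 0 0 0"

```text
t: 18.35
eef_pos: [0.5615, -0.2567, 0.0469]
eef_rot: [0.0, 0.653, 0.758, 0.0]
force: [-0.4, -0.2, 1.2]
width: 0.0519
finger_force: 0.0
```

Call:
drive_tool --moves "0 0 0 0 0 0;0 0 0 0 0 0;0 0 0 0 0 0;0 0 0 0 0 0;0 0 0 0 0 0;0 0 0 0 0 0" --gripper -1 --newtons 3

```text
t: 18.85
eef_pos: [0.5616, -0.2574, 0.0472]
eef_rot: [0.001, 0.653, 0.757, 0.0]
force: [0.3, -0.2, 0.6]
width: 0.036
finger_force: 3.0
```

Call:
drive_tool --moves "0 0 -0.3 0 0 0;0 0 -0.3 0 0 0;0 0 -0.3 0 0 0;0 0 -0.3 0 0 0;0 0 -0.3 0 0 0;0 0 -0.3 0 0 0;0 0 -0.3 0 0 0;0 0 -0.3 0 0 0;0 0 -0.3 0 0 0;0 0 -0.3 0 0 0;0 0 -0.3 0 0 0;0 0 -0.3 0 0 0;0 0 0 0 0 0;0 0 0 0 0 0;0 0 0 0 0 0;0 0 0 0 0 0"

```text
t: 20.18
eef_pos: [0.5604, -0.257, 0.1898]
eef_rot: [-0.001, 0.653, 0.757, -0.0]
force: [-0.4, -0.7, -1.8]
width: 0.0361
finger_force: 3.0
```

```bash
python3 -c "
from h import *
s=arm.state();print(s['eef_pos'],s['force'],s['width'])
im2=imaging.snapshot('side').astype(int);c=im2[120:210,300:360]; m=(c[...,0]-c[...,2]>25)
for r in m[::2]: print(''.join('#' if x else '.' for x in r))"
```

```text
[ 0.5604 -0.257   0.1898] [-0.4355 -0.7012 -1.8172] 0.036061167423016544
#..#####....................................................
#..###......................................................
...#........................................................
............................................................
............................................................
............................................................
...........#................................................
.........###................................................
......#######...............................................
....########................................................
##..#####......................##########...................
#...####.......................##########...................
##..#..........................##########...................
##.............................##########...................
#..............................##########...................
...............................##########...................
..............................##########...........
[... 1017 characters left out ...]
.............................
............................................................
............................................................
............................................................
............................................................
............................................................
............................................................
............................................................
............................................................
............................................................
............................................................
............................................................
```

The low-force grip let the can swing to nearly hanging. I'll set it on clear bench between the tray and the socket so its flat base rights it, then regrasp it firmly.

```bash
python3 -c "
from h import *
nav([.52,-.115,.051],1.571);print(w2p('top',[.52,-.115,.08]),p2w('top',363,229,.016))"
```

```text
turn z 2.12 | shift x 3.55 y -1.01 z 3.47 | yaw 1.719 q7 0.15 [ 0.5605 -0.257   0.1898]
[352.6018 188.9841] [ 0.4093 -0.1465  0.016 ]
```

Call:
drive_tool --moves "0 0 0 0 0 0.5;0 0 0 0 0 0.6;0 0 0 0 0 0.6;0 0 0 0 0 0.4;0.45 -0.13 0 0 0 0;0.45 -0.13 0 0 0 0;0.45 -0.13 0 0 0 0;0.45 -0.13 0 0 0 0;0.45 -0.13 0 0 0 0;0.45 -0.12 0 0 0 0;0.45 -0.12 0 0 0 0;0.4 -0.12 0 0 0 0;0 0 0.4 0 0 0;0 0 0.5 0 0 0;0 0 0.5 0 0 0;0 0 0.5 0 0 0;0 0 0.5 0 0 0;0 0 0.3 0 0 0;0 0 0.2 0 0 0;0 0 0 0 0 0"

```text
t: 21.9
eef_pos: [0.5193, -0.1149, 0.073]
eef_rot: [-0.001, 0.707, 0.708, -0.001]
force: [0.8, 0.1, -1.2]
width: 0.0362
finger_force: 3.0
```

Call:
drive_tool --moves "0 0 0.1 0 0 0;0 0 0.1 0 0 0;0 0 0.1 0 0 0;0 0 0.1 0 0 0;0 0 0.1 0 0 0;0 0 0.06 0 0 0;0 0 0 0 0 0;0 0 0 0 0 0;0 0 0 0 0 0;0 0 0 0 0 0"

```text
t: 22.73
eef_pos: [0.5206, -0.1151, 0.0523]
eef_rot: [0.0, 0.707, 0.708, 0.0]
force: [1.6, -0.2, 0.4]
width: 0.0359
finger_force: 3.0
```

```bash
cat > asc.py <<'E'
import sys
from h import *
x0,y0,x1,y1=map(int,sys.argv[2:6]); im2=imaging.snapshot(sys.argv[1]).astype(int);c=im2[y0:y1,x0:x1]; m=(c[...,0]-c[...,2]>25)
s=arm.state();print(s['eef_pos'],s['force'],s['width'],yaw(s))
for i,r in enumerate(m): print(y0+i,''.join('#' if x else '.' for x in r))
E
python3 -c "
from h import *
for z in (0,.08): print(w2p('side',[.52,-.115,z]))"; python3 asc.py side 270 155 320 205
```

```text
[325.0057 217.614 ]
[324.8019 195.9994]
[ 0.5206 -0.1152  0.0523] [1.6808 0.2754 0.6859] 0.03615039261569648 1.5722562660481267
155 ................#######...........................
156 .................#####............................
157 ..................................................
158 ..................................................
159 ..................................................
160 ..................................................
161 ..................................................
162 ..................................................
163 ..................................................
164 ..................................................
165 ..................................................
166 ..................................................
167 ..................................................
168 ..................................................
169 ..................................................
170 ..................................................
171 ..................................................
172 .................................
[... 1077 characters left out ...]
........................................
193 ..................................................
194 .................................................#
195 .................................................#
196 .................................................#
197 .................................................#
198 .................................................#
199 .................................................#
200 .................................................#
201 .................................................#
202 .................................................#
203 .................................................#
204 ................................................##
```

Call:
drive_tool --moves "0 0 0.06 0 0 0;0 0 0.05 0 0 0;0 0 0 0 0 0;0 0 0 0 0 0;0 0 0 0 0 0"

```text
t: 23.2
eef_pos: [0.5205, -0.1151, 0.0478]
eef_rot: [-0.0, 0.707, 0.708, 0.0]
force: [1.0, 0.2, 2.1]
width: 0.0357
finger_force: 3.0
```

```bash
python3 asc.py side 305 188 345 226
```

```text
[ 0.5205 -0.1151  0.0478] [0.9994 0.3245 1.3185] 0.03585852794332255 1.5722650825785949
188 ........................................
189 ........................................
190 ........................................
191 ........................................
192 ........................................
193 ........................................
194 ..............##........................
195 ..............##........................
196 ..............###.......................
197 ..............#######...................
198 ..............#########.................
199 ..............#########.................
200 ..............#########.................
201 ..............#########.................
202 ..............#########.................
203 .............##########.................
204 .............##########.................
205 .............##########.................
206 .............##########.................
207 ..............#########.................
208 ..............##########................
209 ..............##########................
210 .............###########................
211 .............##########.................
212 .............##########.................
213 .............##########.................
214 .............##########.................
215 .............#########..................
216 .............#########..................
217 .............#########..................
218 .............#########..................
219 .............#########..................
220 ...............######...................
221 ........................................
222 ........................................
223 ........................................
224 ........................................
225 ........................................
```

Call:
drive_tool --moves "0 0 0 0 0 0;0 0 0 0 0 0;0 0 0 0 0 0;0 0 0 0 0 0;0 0 0 0 0 0;0 0 0 0 0 0" --gripper 0

```text
t: 23.75
eef_pos: [0.5203, -0.1152, 0.0478]
eef_rot: [-0.0, 0.707, 0.708, -0.0]
force: [0.9, -0.5, -1.1]
width: 0.047
finger_force: 0.0
```

```bash
python3 asc.py side 305 192 345 223
```

```text
[ 0.5204 -0.1152  0.0478] [-0.045   0.2681 -0.2757] 0.04703927825312854 1.5721580499512449
192 ........................................
193 ........................................
194 ........................................
195 ........................................
196 ........................................
197 ...........#............................
198 ..........#.........##..................
199 ..........#.........##..................
200 ..........##........##..................
201 ..........####....####..................
202 ..........############..................
203 ..........############..................
204 ..........############..................
205 ...........###########..................
206 ...........###########..................
207 ...........###########..................
208 ............##########..................
209 ............##########..................
210 ............##########..................
211 ............#########...................
212 ............#########...................
213 ............#########...................
214 ............#########...................
215 ............#########...................
216 ............#########...................
217 ............##########..................
218 ............##########..................
219 ............##########..................
220 ............##########..................
221 ............#########...................
222 .............######.....................
```

The can stands upright with its bright rim visible, centred near side column 320.9 and offset from the TCP. I'll solve for its position.

```bash
cat > fitcan.py <<'E'
from h import *
from scipy.optimize import least_squares
def fitcan(u0,u1,v0,v1,zb,vlow,x=None):
    """gray/blue silhouette of tall can in side view: columns u0..u1, rows v0..v1, vlow rows searched to"""
    im=np.mean([imaging.snapshot("side").astype(float) for _ in range(3)],0); d=im[...,0]-im[...,2]
    mid=[]
    for v in range(v0,v1):
        r=d[v,u0:u1]; h=r.max()*.4; i=np.where(r>h)[0]; a,b=i[0],i[-1]
        mid.append(u0+(a-(r[a]-h)/(r[a]-r[a-1])+b+(r[b]-h)/(r[b]-r[b+1]))/2)
    k=np.polyfit(np.arange(v0,v1),mid,1); mc=np.polyval(k,(v0+v1)/2); lo=[]
    for u in range(int(mc)-1,int(mc)+3):
        c=d[v1-3:vlow,u]; h=c[:3].mean()*.4; b=np.where(c>h)[0][-1]; lo.append(v1-3+b+(c[b]-h)/(c[b]-c[b+1]))
    lo=np.mean(lo); t=np.linspace(0,2*np.pi,120)
    def f(p):
        P=[w2p("side",[p[0]+.018*np.cos(q),p[1]+.018*np.sin(q),zb])[1] for q in t]
        a=w2p("side",[p[0],p[1],zb]);b=w2p("side",[p[0],p[1],zb+.08]); vm=(v0+v1)/2
        return [a[0]+(b[0]-a[0])*(vm-a[1])/(b[1]-a[1])-.65-mc, max(P)-.1-lo]
    r=least_squares(f,arm.state()["eef_pos"][:2],x_scale=.01)
    print("slope",k[0],"mc",mc,"lo",lo,"xy",r.x,r.fun); return r.x
E
python3 -c "
from fitcan import *
p=fitcan(308,338,204,218,0.,226); nav([arm.state()['eef_pos'][0],p[1],.033],1.571)"
```

```text
slope -0.01724016021298117 mc 321.5640115200893 lo 223.01378296947468 xy [ 0.5209 -0.1002] [0. 0.]
turn z 0.02 | shift x 0.37 y 0.00 z 0.37 | yaw 1.572 q7 -0.37 [ 0.5205 -0.1151  0.0479]
```

Call:
drive_tool --moves "0.2 0 0.1 0 0 0;0.17 0 0.2 0 0 0;0 0 0.07 0 0 0;0 0 0 0 0 0;0 0 0 0 0 0;0 0 0 0 0 0"

```text
t: 24.45
eef_pos: [0.5205, -0.1005, 0.033]
eef_rot: [-0.0, 0.707, 0.708, -0.0]
force: [0.5, -0.3, -0.4]
width: 0.0469
finger_force: 0.0
```

Call:
drive_tool --moves "0 0 0 0 0 0;0 0 0 0 0 0;0 0 0 0 0 0;0 0 0 0 0 0;0 0 0 0 0 0;0 0 0 0 0 0" --gripper -1 --newtons 30

```text
t: 24.95
eef_pos: [0.5207, -0.1006, 0.0332]
eef_rot: [0.0, 0.707, 0.708, 0.0]
force: [0.4, -0.3, 0.8]
width: 0.0357
finger_force: 30.0
```

```bash
python3 -c "
from fitcan import *
p=fitcan(308,338,204,218,0.,226); s=arm.state(); print(s['force'],s['width'],p-s['eef_pos'][:2],s['eef_pos']); nav([.547,-.209,.1],1.571)"
```

```text
slope 0.06550864761782711 mc 320.99756450435024 lo 223.15372652293735 xy [ 0.522  -0.0987] [ 0. -0.]
[1.0822 0.0294 1.8685] 0.03567009571202299 [0.0014 0.002 ] [ 0.5206 -0.1006  0.0332]
turn z 0.01 | shift x -2.71 y 0.66 z -1.67 | yaw 1.572 q7 -0.42 [ 0.5206 -0.1006  0.0332]
```

```bash
python3 - <<'E'
from h import *
c=cv2.cvtColor(cv2.imread("pics/c5.png"),cv2.COLOR_BGR2GRAY).astype(np.float32)
c=cv2.GaussianBlur(c,(0,0),3)
def edge(cx,cy,r0,r1,asp):
    P=[]
    for t in np.linspace(0,2*np.pi,72,endpoint=False):
        rr=np.arange(r0,r1,.5); x=(cx+rr*np.cos(t)).astype('f4'); y=(cy+rr*asp*np.sin(t)).astype('f4')
        v=cv2.remap(c,x[None],y[None],1)[0]; g=np.gradient(v); i=g.argmax()
        if g[i]>.3: P.append((x[i],y[i]))
    return cv2.fitEllipse(np.array(P,np.float32)),len(P)
e,n=edge(137,203,18,42,1); print(e,n); u,v=350+(e[0][0]+.5)/4-.5,130+(e[0][1]+.5)/4-.5; print(p2w("top",u,v,.04))
e,n=edge(608,263,16,42,.5); print(e,n); u,v=290+(e[0][0]-400+.5)/5-.5,140+(e[0][1]+.5)/5-.5; print(u,v,p2w("side",u+.65,v+.1,.04))
print(w2p("side",[.547,-.2092,.04]),w2p("top",[.547,-.2092,.04]))
E
```

```text
((135.77906799316406, 202.14720153808594), (64.09517669677734, 64.74683380126953), 130.13516235351562) 48
[ 0.5487 -0.2072  0.04  ]
((608.0740966796875, 261.78387451171875), (25.938859939575195, 58.17197799682617), 90.13381958007812) 72
331.2148193359375 191.95677490234374 [ 0.5479 -0.2061  0.04  ]
[332.5615 191.722 ] [384.2654 180.739 ]
```

Call:
drive_tool --moves "0 0 -0.5 0 0 0;0 0 -0.7 0 0 0;0 0 -0.5 0 0 0;-0.5 0.1 0 0 0 0;-0.8 0.2 0 0 0 0;-0.7 0.2 0 0 0 0;-0.5 0.15 0 0 0 0;-0.16 0.03 0 0 0 0;0 0 0 0 0 0;0 0 0 0 0 0;0 0 0 0 0 0;0 0 0 0 0 0;0 0 0 0 0 0;0 0 0 0 0 0"

```text
t: 26.27
eef_pos: [0.5479, -0.2057, 0.1012]
eef_rot: [-0.0, 0.706, 0.708, 0.0]
force: [-0.2, 0.4, -0.2]
width: 0.0357
finger_force: 30.0
```

```bash
python3 -c "
from fitcan import *
s=arm.state(); zb=s['eef_pos'][2]-.0332; p=fitcan(320,346,172,182,zb,191);  print(zb,s['force'],s['width'],p-s['eef_pos'][:2],s['eef_pos']); nav([.5478,-.2073,.075],1.571)
c=np.mean([cv2.cvtColor(imaging.snapshot('side'),cv2.COLOR_BGR2GRAY) for _ in range(3)],0)[184:198,322:342]; print(c.astype(int))"
```

```text
slope 0.05483463596954439 mc 330.4725638627515 lo 187.3379718908903 xy [ 0.5499 -0.2046] [-0.  0.]
0.06803948439986882 [-0.2348  0.395  -0.1708] 0.03573656413283151 [0.0021 0.0011] [ 0.5479 -0.2057  0.1012]
turn z 0.03 | shift x -0.02 y -0.00 z 0.65 | yaw 1.573 q7 -0.14 [ 0.5479 -0.2064  0.1012]
[[203 196 178 153 100  56  50  48  50  56  53  49  47  49  69 117 131 134
  132 130]
 [192 174 149 127  90  56  50  47  48  50  48  53  49  52  78 118 132 132
  134 132]
 [164 145 135 129 104  76  58  49  52  49  53  51  57  73 104 126 134 136
  133 134]
 [139 134 133 134 128 112  93  80  76  72  76  83  90 107 125 131 134 132
  134 134]
 [132 134 133 132 134 131 126 120 111 106 110 122 125 130 134 134 133 135
  133 132]
 [134 133 134 134 132 128 122 119 110 108 112 119 124 126 131 133 133 133
  134 134]
 [135 133 133 129 119 111  98  88  88  84  84  90  96 106 119 127 133 133
  135 134]
 [132 133 132 122  99  82  80  75  74  73  73  74  76  82  93 114 130 133
  133 133]
 [134 133 133 120  91  72  73  74  75  74  75  72  72  75  81 108 130 135
  132 133]
 [136 133 133 128 106  82  76  80  84  82  84  82  80  77  90 117 130 133
  135 132]
 [134 134 135 132 124 104  97 107 109 110 109 108 101  99 111 129 133 132
  133 134]
 [132 133 131 133 132 127 127 129 131 128 131 129 128 129 128 134 134 134
  134 135]
 [133 133 132 134 135 133 133 133 134 136 134 135 135 135 133 134 135 134
  134 134]
 [134 135 134 135 134 134 134 133 132 133 132 132 133 133 133 132 132 133
  132 132]]
```

Call:
drive_tool --moves "-0.02 0.015 0.3 0 0 0;0 0 0.2 0 0 0;0 0 0.1 0 0 0;0 0 0.05 0 0 0;0 0 0.05 0 0 0;0 0 0 0 0 0;0 0 0 0 0 0;0 0 0 0 0 0;0 0 0 0 0 0"

```text
t: 27.32
eef_pos: [0.5483, -0.2074, 0.0732]
eef_rot: [-0.0, 0.707, 0.708, -0.0]
force: [-1.3, 0.4, 2.1]
width: 0.0355
finger_force: 30.0
```

Call:
drive_tool --moves "0 0 0.05 0 0 0;0 0 0.05 0 0 0;0 0 0 0 0 0;0 0 0 0 0 0;0 0 0 0 0 0"

```text
t: 27.73
eef_pos: [0.5487, -0.2088, 0.0717]
eef_rot: [0.001, 0.707, 0.707, -0.001]
force: [-5.2, -0.1, 21.3]
width: 0.0357
finger_force: 30.0
```

```bash
python3 -c "
from h import *
s=arm.state(); print(s['wrist_torque'],s['force'],s['eef_pos'],s['eef_rot'])"
```

```text
[0.0876 1.668  0.0725] [-5.188  -0.1392 21.322 ] [ 0.5487 -0.2088  0.0717] [ 0.0013  0.7069  0.7073 -0.0008]
```

Call:
drive_tool --moves "0 0 -0.08 0 0 0;0 -0.04 0 0 0 0;0 0 0 0 0 0;0 0 0 0 0 0;0 0 0 0 0 0;0 0 0.05 0 0 0;0 0 0.05 0 0 0;0 0 0 0 0 0;0 0 0 0 0 0;0 0 0 0 0 0"

```text
t: 28.57
eef_pos: [0.5472, -0.2084, 0.0711]
eef_rot: [0.001, 0.707, 0.707, -0.001]
force: [-5.0, -0.8, 24.7]
width: 0.036
finger_force: 30.0
```

```bash
python3 -c "
from h import *
s=arm.state(); print(s['wrist_torque'],s['force'],s['eef_pos'],s['eef_rot'])"
```

```text
[-0.0192  1.749   0.0547] [-5.0476 -0.7856 24.7089] [ 0.5472 -0.2084  0.0711] [ 0.0012  0.7068  0.7075 -0.0007]
```

Call:
drive_tool --moves "0 0 -0.1 0 0 0;-0.02 0.09 0 0 0 0;0 0 0 0 0 0;0 0 0 0 0 0;0 0 0 0 0 0;0 0 0.05 0 0 0;0 0 0.05 0 0 0;0 0 0 0 0 0;0 0 0 0 0 0;0 0 0 0 0 0"

```text
t: 29.4
eef_pos: [0.5502, -0.2089, 0.0704]
eef_rot: [0.001, 0.707, 0.707, -0.001]
force: [-5.0, 0.2, 19.8]
width: 0.0355
finger_force: 30.0
```

```bash
python3 -c "
from h import *
s=arm.state(); print(s['wrist_torque'],s['force'],s['eef_pos'],s['eef_rot'])"
```

```text
[0.249  1.3652 0.0373] [-4.9686  0.2217 19.8093] [ 0.5502 -0.2089  0.0704] [ 0.0006  0.7067  0.7075 -0.0009]
```

Call:
drive_tool --moves "0 0 -0.1 0 0 0;-0.05 0.01 0 0 0 0;0 0 0 0 0 0;0 0 0 0 0 0;0 0 0 0 0 0;0 0 0.05 0 0 0;0 0 0.05 0 0 0;0 0 0 0 0 0;0 0 0 0 0 0;0 0 0 0 0 0"

```text
t: 30.23
eef_pos: [0.5509, -0.2106, 0.0701]
eef_rot: [0.001, 0.707, 0.708, -0.0]
force: [-4.3, 0.4, 15.8]
width: 0.0355
finger_force: 30.0
```

```bash
python3 -c "
from h import *
s=arm.state(); print(s['wrist_torque'],s['force'],s['eef_pos'],s['eef_rot'])"
```

```text
[0.2669 1.0259 0.0256] [-4.2932  0.3555 15.8303] [ 0.5509 -0.2106  0.0701] [ 0.0006  0.7066  0.7076 -0.0005]
```

Call:
drive_tool --moves "0 0 -0.1 0 0 0;-0.05 -0.03 0 0 0 0;0 0 0 0 0 0;0 0 0 0 0 0;0 0 0 0 0 0;0 0 0.05 0 0 0;0 0 0.05 0 0 0;0 0 0 0 0 0;0 0 0 0 0 0;0 0 0 0 0 0"

```text
t: 31.07
eef_pos: [0.5498, -0.2128, 0.0681]
eef_rot: [0.0, 0.707, 0.708, -0.0]
force: [0.3, -1.6, -2.0]
width: 0.0352
finger_force: 30.0
```

```bash
python3 -c "
from h import *
s=arm.state(); print(s['wrist_torque'],s['force'],s['eef_pos'],s['eef_rot'])"
```

```text
[-0.5312 -0.3341 -0.0219] [ 0.3482 -1.5647 -1.9684] [ 0.5498 -0.2128  0.0681] [ 0.0003  0.7067  0.7075 -0.0001]
```

Call:
drive_tool --moves "-0.015 0 0.06 0 0 0;0 0 0.06 0 0 0;0 0 0.06 0 0 0;0 0 0.06 0 0 0;0 0 0 0 0 0;0 0 0 0 0 0;0 0 0 0 0 0"

```text
t: 31.65
eef_pos: [0.5495, -0.213, 0.0585]
eef_rot: [-0.0, 0.707, 0.708, -0.0]
force: [0.4, -2.3, -2.2]
width: 0.0351
finger_force: 30.0
```

Call:
drive_tool --moves "-0.01 0 0.06 0 0 0;0 0 0.06 0 0 0;0 0 0.04 0 0 0;0 0 0 0 0 0;0 0 0 0 0 0;0 0 0 0 0 0"

```text
t: 32.15
eef_pos: [0.5495, -0.2131, 0.0522]
eef_rot: [-0.0, 0.707, 0.708, -0.0]
force: [-0.2, -0.2, -0.7]
width: 0.0361
finger_force: 30.0
```

Call:
drive_tool --moves "0 0 0.05 0 0 0;0 0 0 0 0 0;0 0 0 0 0 0;0 0 0 0 0 0"

```text
t: 32.48
eef_pos: [0.5498, -0.2131, 0.0515]
eef_rot: [0.0, 0.707, 0.708, -0.0]
force: [-2.4, 0.9, 8.4]
width: 0.0354
finger_force: 30.0
```

Call:
drive_tool --moves "0 0 0 0 0 0;0 0 0 0 0 0;0 0 0 0 0 0;0 0 0 0 0 0;0 0 0 0 0 0;0 0 0 0 0 0;0 0 0 0 0 0" --gripper 0

```text
t: 33.07
eef_pos: [0.5496, -0.2133, 0.0502]
eef_rot: [-0.0, 0.707, 0.708, -0.0]
force: [-0.0, -0.4, -0.0]
width: 0.047
finger_force: 0.0
```

```bash
python3 asc.py side 318 172 350 196; python3 -c "
from h import *
t=np.linspace(0,6.28,90)
for z in(.1,.04):
  P=np.array([w2p('side',[.5495+.018*np.cos(k),-.2125+.018*np.sin(k),z]) for k in t]);print(z,P.min(0),P.max(0))"
```

```text
[ 0.5496 -0.2133  0.0502] [-0.1877 -0.6314 -0.1953] 0.046711742537086855 1.5722343066587334
172 ................................
173 ................................
174 ................................
175 ........#.......................
176 ........##......................
177 ........##........#.............
178 ........#####..####.............
179 ........###########.............
180 ........###########.............
181 ........###########.............
182 ........###########.............
183 ........###########.............
184 ........###########.............
185 ........###########.............
186 ........###########.............
187 .........##########.............
188 .........##########.............
189 .........##########.............
190 .........##########.............
191 .........##########.............
192 .........##########.............
193 .........#########..............
194 ...........######...............
195 ................................
0.1 [326.9527 172.7105] [337.9715 177.809 ]
0.04 [327.0434 188.453 ] [337.7848 193.8286]
```

Call:
drive_tool --moves "0 0 -0.5 0 0 0;0 0 -1 0 0 0;0 0 -1 0 0 0;0 0 -1 0 0 0;0 0 -1 0 0 -1;0 0 0 0 0 -1;0 0 0 0 0 -1;0 0 0 0 0 -1;0 0 0 0 0 -1;0 0 0 0 0 -1;0 0 0 0 0 -1;0 0 0 0 0 -1;0 0 0 0 0 -1;0 0 0 0 0 -1;0 0 0 0 0 -1;0 0 0 0 0 -1;0 0 0 0 0 -1;0 0 0 0 0 -1;0 0 0 0 0 -1;0 0 0 0 0 -1" --gripper -0.36

```text
t: 34.78
eef_pos: [0.5495, -0.2134, 0.2302]
eef_rot: [-0.0, 0.223, 0.975, -0.0]
force: [0.1, -0.0, -0.4]
width: 0.03
finger_force: 0.0
```

Call:
drive_tool --moves "0 0 0 0 0 -1;0 0 0 0 0 -1;0 0 0 0 0 -1;0 0 0 0 0 -1;0 0 0 0 0 -1;0 0 0 0 0 -1;0 0 0 0 0 -0.65;0.8 -0.45 0 0 0 0;0.8 -0.45 0 0 0 0;0.8 -0.45 0 0 0 0;0.8 -0.45 0 0 0 0;0 0 0 0 0 0;0 0 0 0 0 0;0 0 0 0 0 0;0 0 0 0 0 0"

```text
t: 36.03
eef_pos: [0.4238, -0.2859, 0.2306]
eef_rot: [0.001, -0.007, 1.0, 0.0]
force: [-0.6, 0.3, -0.1]
width: 0.0299
finger_force: 0.0
```

```bash
python3 -c "
from h import *
nav([.4175,-.284,.122],-3.13)
im=imaging.snapshot('top')
o=cv2.resize(im[140:230,350:440],(600,600),interpolation=cv2.INTER_CUBIC);cv2.imwrite('pics/c9.png',o)
im=imaging.snapshot('side')[150:230,300:400]; cv2.imwrite('pics/c9s.png',cv2.resize(im,(750,600),interpolation=cv2.INTER_CUBIC))"
```

```text
turn z 0.03 | shift x 0.16 y 0.05 z 2.72 | yaw -3.128 q7 1.48 [ 0.4238 -0.2859  0.2306]
```

View pics/c9s.png

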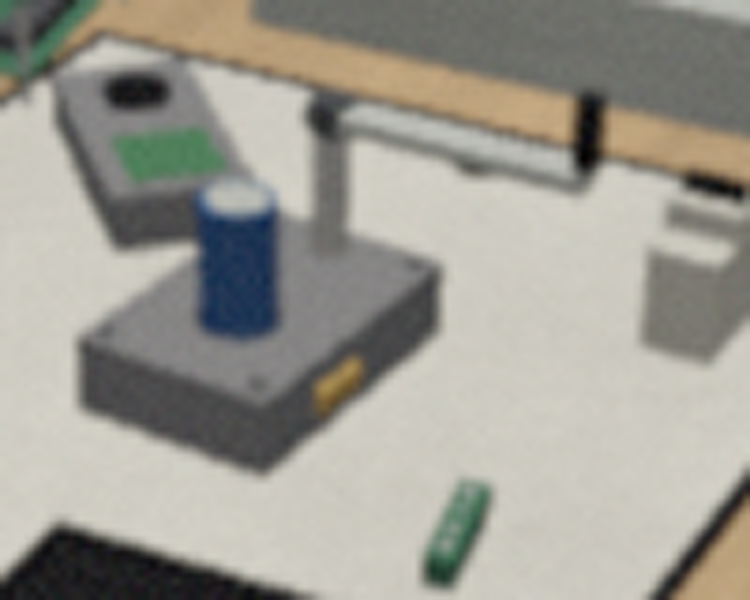

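The can is seated upright and the lever is still open, with its knob at crop (590,130). I'll locate the knob numerically.

```bash
python3 -c "
from h import *
u,v=300+590.5/7.5-.5,150+131/7.5-.5
print(u,v,p2w('side',u+.65,v+.1,.1315))
for a in (1.4,1.5,1.6): print(a,w2p('side',[.543-.125*np.sin(a-.06),-.285+.125*np.cos(a-.06),.1315]))"
```

```text
378.23333333333335 166.96666666666667 [ 0.4192 -0.2833  0.1315]
1.4 [374.7725 170.2068]
1.5 [377.0465 168.8511]
1.6 [378.9508 167.4078]
```

Call:
drive_tool --moves "0.11 0.06 0 0 0 0;0 0 1 0 0 0;0 0 0.8 0 0 0;0 0 0.6 0 0 0;0 0 0.32 0 0 0;0 0 0 0 0 0.5;0 0 0 0 0 0;0 0.218 0 0 0 1;0 0.218 0 0 0 1;0 0.218 0 0 0 1;0 0.218 0 0 0 1;0 0.218 0 0 0 1;0 0.218 0 0 0 1;0 0.218 0 0 0 1;0 0.218 0 0 0 1;0 0.218 0 0 0 1;0 0.218 0 0 0 1;0 0.218 0 0 0 1;0 0.218 0 0 0 1"

```text
t: 37.72
eef_pos: [0.459, -0.1906, 0.1225]
eef_rot: [0.001, 0.418, 0.908, -0.0]
force: [-0.8, 0.4, 0.1]
width: 0.0298
finger_force: 0.3
```

Call:
drive_tool --moves "0 0.218 0 0 0 1;0 0.218 0 0 0 1;0 0.218 0 0 0 1;0 0.218 0 0 0 1;0 0.218 0 0 0 1;0 0.218 0 0 0 1;0 0.218 0 0 0 1;0 0.218 0 0 0 1;0 0.218 0 0 0 1;0 0.218 0 0 0 1;0 0 0 0 0 0;0 0 0 0 0 0"

```text
t: 38.72
eef_pos: [0.5379, -0.1576, 0.1222]
eef_rot: [0.001, 0.702, 0.713, 0.001]
force: [0.1, 0.6, -0.7]
width: 0.0302
finger_force: 0.0
```

```bash
python3 -c "
from h import *
s=arm.state(); d=s['eef_pos'][:2]-[.543,-.285]; print(s['eef_pos'],s['force'],yaw(s),np.linalg.norm(d),'tcp clamp angle',np.arctan2(-d[0],d[1])+.06)"
```

```text
[ 0.5379 -0.1576  0.1222] [ 0.0587  0.634  -0.6941] 1.5862287353971178 0.12750479474178875 tcp clamp angle 0.09979647379735608
```

Call:
drive_tool --moves "0 0.218 0 0 0 1;0 0.218 0 0 0 1;0 0.05 0 0 0 0;0 0.03 0 0 0 0;0 0 0 0 0 0;0 0 0 0 0 0;0 0 0 0 0 0"

```text
t: 39.3
eef_pos: [0.5573, -0.1593, 0.1215]
eef_rot: [-0.0, 0.751, 0.661, -0.0]
force: [-0.1, -0.6, 0.4]
width: 0.0303
finger_force: 0.0
```

Call:
drive_tool --moves "0 0.05 0 0 0 0;0 0.05 0 0 0 0;0 0 0 0 0 0;0 0 0 0 0 0;0 0 0 0 0 0"

```text
t: 39.72
eef_pos: [0.5611, -0.1595, 0.1213]
eef_rot: [-0.0, 0.751, 0.661, -0.0]
force: [-2.4, 0.8, 2.0]
width: 0.0301
finger_force: 1.2
```

Call:
drive_tool --moves "0 -0.08 0 0 0 0;0 0 -1 0 0 0;0 0 -1 0 0 0;0 0 -1 0 0 0;0 0 0 0 0 0;0 0 0 0 0 0"

```text
t: 40.22
eef_pos: [0.5607, -0.1594, 0.2441]
eef_rot: [0.003, 0.751, 0.66, 0.002]
force: [-0.8, -0.2, 0.7]
width: 0.03
finger_force: 0.0
```

```bash
python3 - <<'E'
from h import *
t=imaging.snapshot("top"); s=imaging.snapshot("side")
cv2.imwrite("pics/t2.png",t);cv2.imwrite("pics/s2.png",s)
gt=cv2.cvtColor(t,cv2.COLOR_BGR2GRAY);gs=cv2.cvtColor(s,cv2.COLOR_BGR2GRAY)
print(gt[150:168,176:192]);print(gs[238:258,172:196])
# knob
print("exp knob",[w2p("side",[.543-.125*np.sin(a-.06),-.285+.125*np.cos(a-.06),.1315]) for a in(0,.1,.2)]); print(gs[168:182,316:336])
E
```

```text
[[134 132 133 132 133 134 136 133 132 133 133 135 133 132 132 133]
 [134 135 131 130 129 129 130 131 128 126 128 126 126 132 129 130]
 [133 134 131 119 111 112 115 116 116 116 114 107 111 115 119 123]
 [135 135 128 104  84  82  88  87  93  99 100  87  82  89  96 101]
 [138 134 123  94  55  48  45  50  60  73  76  67  62  58  63  67]
 [136 132 118  84  44  21  16  22  26  40  54  50  45  46  51  47]
 [134 129 112  80  41  16  12  10  13  15  27  40  43  42  44  48]
 [132 128 110  77  38  22  18  15   5   4  24  36  44  44  41  47]
 [133 126 105  67  34  15  18   8   7  15  20  43  47  45  43  47]
 [132 127 101  58  32  18  14   3   9  14  22  39  43  45  45  48]
 [132 124  99  58  30  20  15   8   4   7  32  45  47  48  51  52]
 [132 128 107  74  44  24  17   0  11  18  42  60  70  67  69  66]
 [133 131 117  95  65  38  26  28  27  37  61  84  98  98  94  92]
 [133 132 128 111  83  57  55  65  58  56  75  99 110 112 111 109]
 [135 134 130 115  91  74  81  91  85  74  79  93 107 112 113 112]
 [135 133 130 113  88  79  93 103 101  85  74  76  89 100 107 109]
 [136 134 124 106  77  75  9
[... 2715 characters left out ...]
 176 151
  125 126]
 [133 125 114 114  97  54  18  19  69 128 160 180 187 186 179 168 139 113
  103 139]
 [130 121 119 116  91  42   6  21  80 151 179 185 184 174 154 128 102  87
   97 138]
 [ 97  97  97  88  72  33   9  25  85 154 181 181 168 144 121 120 116 125
  140 155]
 [ 77  79  77  77  61  38  11  27  92 156 172 159 129 109 120 148 165 168
  162 141]
 [ 76  79  78  79  76  61  53  59 111 150 139 120 100  94 107 128 132 126
  113  94]
 [ 79  76  78  78  89  95  90 101 124 126 108 100  73  67  72  77  70  65
   54  50]
 [ 70  73  75  75  79  94 101 105 112 103  81  66  57  51  52  51  42  49
   47  52]
 [ 70  73  75  73  78  83  83  95 102  91  67  54  45  47  51  53  36  47
   50  48]]
```

The knob is at side column 322.4 against 323.15 expected for 0 rad, so the lever is shut. Next I'll fit the tab box in both views.

```bash
python3 - <<'E'
from h import *
from scipy.optimize import least_squares
import itertools
def bb(n,x,y,a):
    P=[]
    for i,j,z in itertools.product((-.012,.012),(-.006,.006),(.142,.172)):
        P.append(w2p(n,[x+i*np.cos(a)-j*np.sin(a),y+i*np.sin(a)+j*np.cos(a),z]))
    P=np.array(P); return np.r_[P.min(0),P.max(0)]
mt=np.array([179.2,153.7,186.3,162.3]); ms=np.array([177.3,241,188.8,256.4])
for a in (-.095,):
    r=least_squares(lambda p:bb("top",*p,a)-mt,[.6,.335],x_scale=.01); print("top",r.x,r.fun)
    r=least_squares(lambda p:bb("side",*p,a)-ms,[.6,.335],x_scale=.01); print("side",r.x,r.fun)
    r=least_squares(lambda p:np.r_[bb("side",*p,a)-ms,bb("top",*p,a)-mt],[.6,.335],x_scale=.01); print("both",r.x,r.fun)
# hook neck / crossbar check: project model points top
nav([.6,.335,.24],1.475)
E
```

```text
top [0.6006 0.3369] [-0.9423 -1.3394  0.9671  1.3654]
side [0.6019 0.3391] [-1.3729 -1.3719  1.3874  1.2006]
both [0.6015 0.3383] [-0.9339 -1.509   1.8136  1.0536 -1.4728 -1.6518  0.4497  1.0594]
turn z -0.46 | shift x 12.40 y -0.14 z 0.02 | yaw 1.443 q7 -0.20 [ 0.5581 -0.1594  0.2408]
```

Call:
drive_tool --moves "0 0 0 0 0 -0.46;1 -0.01 0 0 0 0;1 -0.01 0 0 0 0;1 -0.01 0 0 0 0;1 -0.01 0 0 0 0;1 -0.01 0 0 0 0;1 -0.01 0 0 0 0;1 -0.01 0 0 0 0;1 -0.01 0 0 0 0;1 -0.01 0 0 0 0;1 -0.01 0 0 0 0;1 -0.01 0 0 0 0;1 -0.01 0 0 0 0;0.48 0 0 0 0 0;0 0 0 0 0 0;0 0 0 0 0 0;0 0 0 0 0 0;0 0 0 0 0 0;0 0 0 0 0 0" --gripper 0.06

```text
t: 41.9
eef_pos: [0.6021, 0.3359, 0.2412]
eef_rot: [0.001, 0.741, 0.672, -0.001]
force: [-0.7, -0.4, 0.5]
width: 0.05
finger_force: 0.0
```

```bash
python3 - <<'E'
from h import *
nav([.601,.338,.145],1.475)
E
```

```text
turn z -0.03 | shift x 0.05 y -0.03 z 2.41 | yaw 1.473 q7 -0.93 [0.6021 0.3359 0.2412]
```

Call:
drive_tool --moves "0.05 -0.03 0.8 0 0 0;0 0 0.8 0 0 0;0 0 0.5 0 0 0;0 0 0.31 0 0 0;0 0 0 0 0 0;0 0 0 0 0 0;0 0 0 0 0 0"

```text
t: 42.48
eef_pos: [0.6015, 0.3408, 0.1469]
eef_rot: [0.0, 0.74, 0.672, 0.001]
force: [0.0, 0.1, -0.1]
width: 0.05
finger_force: 0.0
```

Call:
drive_tool --moves "0 0 0 0 0 0;0 0 0 0 0 0;0 0 0 0 0 0;0 0 0 0 0 0;0 0 0 0 0 0;0 0 0 0 0 0;0 0 0 0 0 0" --gripper -1 --newtons 25

```text
t: 43.07
eef_pos: [0.6007, 0.3406, 0.1457]
eef_rot: [0.0, 0.74, 0.672, 0.0]
force: [0.1, -0.3, 3.1]
width: 0.0239
finger_force: 25.0
```

```bash
python3 - <<'E'
from h import *
s=arm.state(); print(s["eef_pos"],s["force"],s["wrist_torque"],s["width"],yaw(s))
cv2.imwrite("pics/s3.png",cv2.resize(imaging.snapshot("side")[180:310,140:280],None,fx=4,fy=4,interpolation=cv2.INTER_CUBIC))
E
```

```text
[0.6007 0.3406 0.1457] [ 0.0983 -0.2676  3.0534] [-0.0792 -0.1175  0.0174] 0.023916046584756285 1.475161440491372
```

Call:
drive_tool --moves "0 0 -0.2 0 0 0;0 0 -0.4 0 0 0;0 0 -0.6 0 0 0;0 0 -0.6 0 0 0;0 0 -0.5 0 0 0;0 0 -0.23 0 0 0;0 0 0 0 0 -0.7;0 0 0 0 0 -0.7;0 0 0 0 0 -0.7;0 0 0 0 0 -0.7;-0.7 -0.06 0 0 0 0;-0.9 -0.08 0 0 0 0;-0.9 -0.08 0 0 0 0;-0.9 -0.08 0 0 0 0;-0.9 -0.07 0 0 0 0;-0.9 -0.07 0 0 0 0;-0.77 -0.06 0 0 0 0;0 0 0 0 0 0;0 0 0 0 0 0;0 0 0 0 0 0"

```text
t: 44.78
eef_pos: [0.6039, 0.1015, 0.246]
eef_rot: [-0.001, 0.671, 0.742, 0.0]
force: [-0.2, 0.4, -0.5]
width: 0.0237
finger_force: 25.0
```

```bash
python3 - <<'E'
from h import *
s=arm.state(); print(s["eef_pos"],s["force"],s["width"],yaw(s))
nav([.6643,.1068,.247],1.671)
im=imaging.snapshot("side"); im2=imaging.snapshot("top")
cv2.imwrite("pics/s4.png",cv2.hconcat([cv2.resize(im[130:270,165:305],(400,400),interpolation=cv2.INTER_CUBIC),cv2.resize(im2[105:185,230:310],(400,400),interpolation=cv2.INTER_CUBIC)]))
E
```

```text
[0.6039 0.1015 0.246 ] [-0.156   0.3798 -0.5143] 0.02374476236400797 1.6710062290466372
turn z 0.00 | shift x -0.02 y 1.52 z -0.02 | yaw 1.671 q7 -0.45 [0.6039 0.1015 0.246 ]
```

View pics/s4.png

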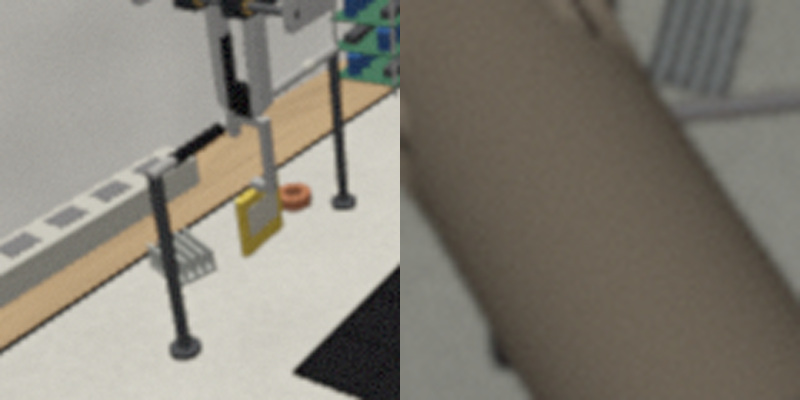

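The tag hangs upright in the grip, with its neck on the robot side and its mouth facing the black sleeve. I'll move in over the bar and lower it.

Call:
drive_tool --moves "-0.02 0.3 0 0 0 0;0 0.4 0 0 0 0;0 0.4 0 0 0 0;0 0.3 0 0 0 0;0 0.12 0 0 0 0;0 0 0 0 0 0;0 0 0 0 0 0;0 0 0 0 0 0"

```text
t: 45.55
eef_pos: [0.664, 0.1067, 0.2463]
eef_rot: [-0.0, 0.67, 0.742, -0.0]
force: [0.6, -0.6, -0.4]
width: 0.0237
finger_force: 25.0
```

Call:
drive_tool --moves "0 0 0.15 0 0 0;0 0 0.15 0 0 0;0 0 0.15 0 0 0;0 0 0.15 0 0 0;0 0 0.08 0 0 0;0 0 0 0 0 0;0 0 0 0 0 0;0 0 0 0 0 0"

```text
t: 46.22
eef_pos: [0.665, 0.1061, 0.2192]
eef_rot: [0.0, 0.671, 0.742, 0.0]
force: [1.2, -0.7, -1.2]
width: 0.0238
finger_force: 25.0
```

Call:
drive_tool --moves "0 0 0.02 0 0 0;0 0 0 0 0 0;-0.2 0 0 0 0 0;-0.3 0 0 0 0 0;-0.35 0 0 0 0 0;-0.35 0 0 0 0 0;-0.35 0 0 0 0 0;-0.35 0 0 0 0 0;-0.35 0 0 0 0 0;0 0 0 0 0 0;0 0 0 0 0 0;0 0 0 0 0 0"

```text
t: 47.22
eef_pos: [0.6738, 0.0174, 0.2184]
eef_rot: [-0.0, 0.671, 0.742, 0.0]
force: [-0.1, 0.1, -0.8]
width: 0.0238
finger_force: 25.0
```

Call:
drive_tool --moves "-0.3 0 0 0 0 0;-0.35 0 0 0 0 0;-0.35 0 0 0 0 0;-0.35 0 0 0 0 0;-0.35 0 0 0 0 0;-0.35 0 0 0 0 0;-0.25 0 0 0 0 0;-0.05 0 0 0 0 0;0 0 0 0 0 0;0 0 0 0 0 0;0 0 0 0 0 0"

```text
t: 48.13
eef_pos: [0.6832, -0.0756, 0.2184]
eef_rot: [-0.0, 0.67, 0.742, 0.0]
force: [0.1, 0.1, 0.3]
width: 0.0238
finger_force: 25.0
```

```bash
python3 - <<'E'
from h import *
s=arm.state(); print(s["eef_pos"],s["force"],s["wrist_torque"],s["width"],yaw(s))
im=imaging.snapshot("side"); im2=imaging.snapshot("top")
cv2.imwrite("pics/t5.png",im2);cv2.imwrite("pics/s5f.png",im)
cv2.imwrite("pics/s5.png",cv2.hconcat([cv2.resize(im[130:200,245:315],(400,400),interpolation=cv2.INTER_CUBIC),cv2.resize(im2[90:150,310:370],(400,400),interpolation=cv2.INTER_CUBIC)]))
E
```

```text
[ 0.6832 -0.0756  0.2184] [0.0877 0.1383 0.2907] [-0.0449 -0.1649 -0.0616] 0.0237687688006112 1.6724392523316505
```

```bash
python3 - <<'E'
from h import *
s0=cv2.imread("pics/side0.png"); t0=cv2.imread("pics/top0.png")
M=np.array([.6733,.0173,.2]); D=np.array([-.0999,.995,0])
g={"side":cv2.cvtColor(s0,cv2.COLOR_BGR2GRAY).astype('f4'),"top":cv2.cvtColor(t0,cv2.COLOR_BGR2GRAY).astype('f4')}
for n in g:
    ys=np.arange(-.165,.166,.001); out=[]
    for y in ys:
        p=w2p(n,M+D*y); q=w2p(n,M+D*(y+.001)); t=(q-p)/np.linalg.norm(q-p); nn=np.array([-t[1],t[0]])
        v=[cv2.getRectSubPix(g[n],(1,1),tuple(map(float,p+k*nn)))[0,0] for k in np.arange(-1.5,1.6,.5)]
        out.append(v)
    out=np.array(out); m=out[:,1:6].mean(1)
    b=(ys>-.13)&(ys<-.06); base=np.median(m[(ys>-.06)&(ys<.04)]); w=np.clip(m[b]-base-3,0,None); print(n,"band",(w*ys[b]).sum()/w.sum(), "base",base)
    h=(m.min()+base)/2; i=np.where(m<h)[0]; i=i[(ys[i]>.03)&(ys[i]<.14)]; print("sleeve",ys[i[0]],ys[i[-1]])
    print(np.round(m[b][::3]).astype(int))
s=cv2.imread("pics/s5f.png"); hsv=cv2.cvtColor(s,cv2.COLOR_BGR2HSV)
y=((hsv[...,0]>18)&(hsv[...,0]<32)&(hsv[...,1]>110)).astype('uint8')
n,l,st,c=cv2.connectedComponentsWithStats(y); print([(st[i].tolist(),c[i]) for i in range(1,n) if st[i,4]>10])
e=arm.state()["eef_pos"]
for k in(-.03,.03):
    for z in(.081,.141): print(k,z,w2p("side",e*[1,1,0]+D*k+[0,0,z]))
r=np.where(y[:, :320].any(1))[0]
for v in range(r[0],r[-1]+1): q=np.where(y[v,:320])[0]; print(v,q.min() if len(q) else '',q.max() if len(q) else '',end=' | ')
E
```

```text
side band -0.1029813240285039 base 135.20502
sleeve 0.05400000000000019 0.12200000000000025
[133 136 136 137 139 139 143 147 150 151 151 148 143 138 137 137 137 137
 136 136 137 136 136 137]
top band -0.09701868226533318 base 100.86147
sleeve 0.05900000000000019 0.12500000000000025
[101  99  99  99  98 100 100 102 107 113 116 117 116 113 107 103 102 101
 101 100 100 101 102 101]
[([254, 106, 24, 6, 51], array([265.0392, 108.8431])), ([267, 172, 13, 20, 98], array([271.7449, 181.2551])), ([342, 198, 6, 7, 21], array([344.4286, 201.1429])), ([460, 217, 4, 7, 11], array([461.6364, 219.4545]))]
-0.03 0.081 [279.6807 183.7971]
-0.03 0.141 [278.3289 167.2588]
0.03 0.081 [269.6364 192.2193]
0.03 0.141 [267.9504 175.226 ]
106 256 256 | 107 254 257 | 108 254 270 | 109 258 275 | 110 261 277 | 111 275 276 | 112 258 258 | 113 257 258 | 114   | 115 258 258 | 116 259 259 | 117 272 272 | 118 272 273 | 119   | 120   | 121   | 122   | 123   | 124   | 125   | 126   | 127   | 128   | 129   | 130   | 131   | 132   | 133   | 134   | 135   | 136   | 137   | 138   | 139   | 140   | 141   | 142   | 143 268 268 | 144   | 145   | 146   | 147   | 148   | 149   | 150   | 151   | 152   | 153   | 154   | 155   | 156   | 157   | 158   | 159   | 160   | 161   | 162   | 163   | 164   | 165   | 166   | 167   | 168   | 169   | 170   | 171   | 172 271 273 | 173 270 279 | 174 268 280 | 175 268 280 | 176 267 280 | 177 268 270 | 178 268 270 | 179 268 270 | 180 268 279 | 181 268 279 | 182 268 279 | 183 268 279 | 184 268 278 | 185 269 277 | 186 269 276 | 187 269 275 | 188 270 274 | 189 270 272 | 190 270 271 | 191 270 270 |
```

View pics/s5.png

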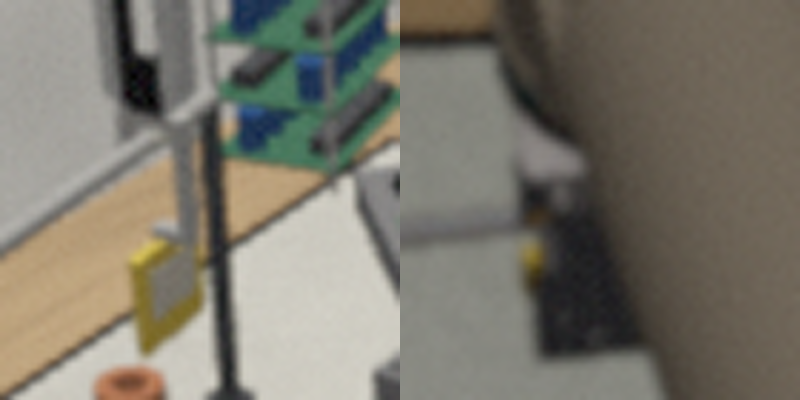

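In the side crop the tag hangs on the bar by its hook at about crop (180,115). The band is slightly further along, 4 to 9 mm by the two cameras, so I'll move 6.5 mm, settle and release.

Call:
drive_tool --moves "-0.08 0 0 0 0 0;-0.08 0 0 0 0 0;0 0 0 0 0 0;0 0 0 0 0 0;0 0 0.03 0 0 0;0 0 0 0 0 0;0 0 0 0 0 0"

```text
t: 48.82
eef_pos: [0.6841, -0.0835, 0.2176]
eef_rot: [0.0, 0.671, 0.742, 0.0]
force: [-1.3, -0.9, 2.5]
width: 0.0237
finger_force: 25.0
```

Call:
drive_tool --moves "0 0 0 0 0 0;0 0 0 0 0 0;0 0 0 0 0 0;0 0 0 0 0 0;0 0 0 0 0 0;0 0 0 0 0 0" --gripper 0.06

```text
t: 49.32
eef_pos: [0.6839, -0.0834, 0.217]
eef_rot: [-0.0, 0.671, 0.742, 0.0]
force: [-1.2, 0.5, -1.1]
width: 0.0502
finger_force: 0.0
```

Call:
drive_tool --moves "0 0 -0.4 0 0 0;0 0 -0.6 0 0 0;0 0 -1 0 0 0;1 0 0 0 0 0;1 0 0 0 0 0;1 0 0 0 0 0;1 0 0 0 0 0;1 0 0 0 0 0;1 0 0 0 0 0;1 0 0 0 0 0;1 0 0 0 0 0;0 0 0 0 0 0;0 0 0 0 0 0"

```text
t: 50.4
eef_pos: [0.6505, 0.239, 0.297]
eef_rot: [-0.001, 0.669, 0.744, 0.0]
force: [-0.1, -1.0, -0.4]
width: 0.0494
finger_force: 0.0
```

```bash
python3 - <<'E'
from h import *
s=arm.state(); print(s["t"],s["eef_pos"],s["force"])
im=imaging.snapshot("side"); im2=imaging.snapshot("top")
cv2.imwrite("pics/t6.png",im2);cv2.imwrite("pics/s6.png",im)
for n,i in(("side",im),("top",im2)):
    g=cv2.cvtColor(i,cv2.COLOR_BGR2GRAY); p=w2p(n,np.array([.6733,.0173,.2])-.1*np.array([-.0999,.995,0])); u,v=map(int,p); print(n,p,v-7,u-11); print(g[v-7:v+8,u-11:u+12])
# blue caps in top
hsv=cv2.cvtColor(im2,cv2.COLOR_BGR2HSV)[150:250,180:420]; b=((hsv[...,0]>100)&(hsv[...,0]<130)&(hsv[...,1]>80)).astype('uint8')
n,l,st,c=cv2.connectedComponentsWithStats(b); print([(st[k].tolist(),(c[k]+[180,150]).round(1).tolist()) for k in range(1,n) if st[k,4]>5])
E
```

```text
50.4 [0.6505 0.239  0.297 ] [-0.1094 -0.9922 -0.352 ]
side [272.9833 153.004 ] 146 261
[[164 166 166 165 166 164 164 146  79  19   2  22  16  14  16  61 124 168
  174 177 168 145 117]
 [165 167 169 164 166 162 167 160  92  20   9   6  14  20  16  56 122 168
  173 166 149 125 107]
 [166 167 169 165 165 153 147 146  96  48  42  31  24  26  27  89 140 170
  161 142 115  92 110]
 [165 168 166 168 160 143 122 115 101  86  80  72  62  54  69 122 163 167
  148 114  87  69 111]
 [166 166 165 168 163 148 114 102 105 105 109 111 100  95  93 131 152 146
  115  84  56  56 113]
 [166 167 167 168 164 153 116 103 105 120 144 149 131 116 109 111 120 114
   93  70  47  52 108]
 [164 166 165 167 168 158 123 107 125 154 180 178 159 139 118 107 103 100
   96  64  51  46 101]
 [167 165 167 169 166 160 123 125 155 169 173 168 152 134 118 110 103 101
   93  61  46  47  97]
 [163 164 165 167 166 163 146 153 167 161 147 133 127 126 137 123 111 103
   99  74  51  46  79]
 [167 165 165 168 167 172 172 165 154 137 120 118 128 144 153 138 117 105
   96  74  56  44  67]
 [165 167 165 170 173 174 167 147 129 117 1
[... 1271 characters left out ...]
9 109 111 117 121 118  97  61  32  14  20  49  74  91
   94  90  88  88  90]
 [104 103 104 101 104 102 105 107 109 106  87  57  28  11  27  44  66  80
   79  78  75  81  95]
 [ 98  95  96  96  96  98  97  99 100  97  83  63  54  47  55  63  79  84
   85  81  81  93 110]
 [ 99  97 100 108 112 111 111 111 111 106  96  85  81  86  88  95 102 103
  105 102 102 109 120]
 [111 109 112 118 125 125 125 125 123 118 108 100 101 103 109 113 117 119
  118 113 112 116 121]
 [119 115 118 123 126 128 125 128 124 122 115 104 103 109 109 113 116 117
  114 108 102  98 109]
 [118 113 116 118 119 120 119 120 116 111 104  94  91  95  96  99 102  98
   94  84  74  77  93]]
[([199, 31, 11, 5, 30], [383.0, 183.0])]
```

```bash
python3 - <<'E'
from h import *
M=np.array([.6733,.0173,.2]); D=np.array([-.0999,.995,0])
for u in(341.9,342.4,342.9): q=p2w("top",u,118,.236); print("tag",(q-M)@D)
print("band",(p2w("top",340.3,120.9,.2)-M)@D)
# side: tab centre col at mid height, band
for y in(-.09,-.095,-.1,-.105,-.11): print(y,w2p("side",M+D*y+[0,0,.029]),w2p("side",M+D*y))
g=cv2.cvtColor(cv2.imread("pics/s6.png"),cv2.COLOR_BGR2GRAY); print(g[136:150,264:282])
E
```

```text
tag -0.10078677469687343
tag -0.10202530140220165
tag -0.1032638288686272
band -0.0980337841836146
-0.09 [270.388  145.3223] [271.2003 154.2443]
-0.095 [271.2977 144.723 ] [272.0949 153.622 ]
-0.1 [272.201 144.128] [272.9833 153.004 ]
-0.105 [273.098  143.5371] [273.8656 152.3903]
-0.11 [273.9887 142.9504] [274.7418 151.7808]
[[164 160 166 161 166 166 165 165 165 165 165 167 165 168 168 164 139 108]
 [164 165 164 164 165 162 158 161 163 167 168 164 167 170 168 164 146 116]
 [163 164 164 161 156 146 129 131 140 153 158 157 161 168 167 167 157 137]
 [167 163 163 158 128  88  67  68  79  92 102 115 143 163 169 170 165 139]
 [165 166 164 157 103  44  22  24  17  33  44  58 107 158 167 167 164 141]
 [163 166 164 160 108  46  17  15  18  14  19  26  91 155 168 172 165 141]
 [166 167 166 160 114  47  14  22   7  10   4  15  79 140 167 171 168 145]
 [166 165 166 158 115  47  18  21  15  21   9  23  75 139 166 171 169 151]
 [165 165 164 160 119  54  21   8  18  18  11  11  76 139 166 172 168 158]
 [165 168 166 162 132  66  22  10  18  15  20  16  71 138 165 172 173 170]
 [165 166 164 164 146  79  19   2  22  16  14  16  61 124 168 174 177 168]
 [164 166 162 167 160  92  20   9   6  14  20  16  56 122 168 173 166 149]
 [165 165 153 147 146  96  48  42  31  24  26  27  89 140 170 161 142 115]
 [168 160 143 122 115 101  86  80  72  62  54  69 122 163 167 148 114  87]]
```

```bash
cat > caps.py <<'E'
from h import *
def blobs(im,box,mn=25):
    x0,y0,x1,y1=box; d=im[y0:y1,x0:x1].astype(int); m=((d[...,0]-d[...,2])>22).astype('uint8')
    n,l,st,c=cv2.connectedComponentsWithStats(m)
    return [((st[k][:4]+[x0,y0,0,0]).tolist(),int(st[k,4])) for k in range(1,n) if st[k,4]>mn]
E
python3 - <<'E'
from caps import *
for f in("side0","s6"): print(f,blobs(cv2.imread(f"pics/{f}.png"),(150,180,420,380)))
for f in("top0","t6"): print(f,blobs(cv2.imread(f"pics/{f}.png"),(150,110,420,255),8))
E
```

```text
side0 [([238, 258, 17, 32], 332), ([260, 291, 17, 17], 144), ([214, 296, 19, 19], 174)]
s6 [([326, 180, 11, 15], 148), ([260, 291, 17, 17], 145), ([214, 295, 19, 20], 176)]
top0 [([227, 185, 10, 10], 47), ([203, 188, 6, 11], 19), ([226, 214, 7, 10], 22)]
t6 [([380, 181, 10, 4], 25)]
```

Call:
drive_tool --moves "0 0 0 0 0 -1;0 0 0 0 0 -1;0 0 0 0 0 -1;0 0 0 0 0 -1;0 0 0 0 0 -1;0 0 0 0 0 -1;0 0 0 0 0 -1;0 0 0 0 0 -1;0 0 0 0 0 -1;0 0 0 0 0 -1;0 0 0 0 0 -1;0 0 0 0 0 -1;0 0 0 0 0 -1;0 0 0 0 0 -1;0 0 0 0 0 -1;0 0 0 0 0 -1;0.9 0.22 0 0 0 0;0.9 0.22 0 0 0 0;0.9 0.22 0 0 0 0;0.9 0.22 0 0 0 0" --gripper 0.3

```text
t: 52.17
eef_pos: [0.5293, 0.3158, 0.2969]
eef_rot: [0.0, 0.179, 0.984, -0.0]
force: [-0.3, 0.6, 0.2]
width: 0.0609
finger_force: 0.0
```

Call:
drive_tool --moves "0 0 1 0 0 0;0 0 1 0 0 0;0 0 1 0 0 0;0 0 1 0 0 0;0 0 0 0 0 0;0 0 0 0 0 0;0 0 0 0 0 0"

```text
t: 52.75
eef_pos: [0.5307, 0.3181, 0.1392]
eef_rot: [0.001, 0.177, 0.984, 0.001]
force: [-0.4, 0.8, 0.9]
width: 0.0609
finger_force: 0.0
```

```bash
python3 - <<'E'
from caps import *
nav([.5225,.322,.01],2.8); print(blobs(imaging.snapshot("side"),(150,180,420,380)))
E
```

```text
turn z -0.21 | shift x 0.23 y 0.02 z 3.23 | yaw 2.786 q7 0.05 [0.5307 0.3181 0.1392]
[([326, 180, 11, 15], 148), ([260, 291, 17, 17], 144), ([214, 296, 19, 19], 173)]
```

Call:
drive_tool --moves "0.23 0.02 0 0 0 -0.2;0 0 1 0 0 0;0 0 0.8 0 0 0;0 0 0.6 0 0 0;0 0 0.4 0 0 0;0 0 0.3 0 0 0;0 0 0.13 0 0 0;0 0 0 0 0 0;0 0 0 0 0 0;0 0 0 0 0 0"

```text
t: 53.63
eef_pos: [0.5215, 0.3227, 0.0094]
eef_rot: [0.001, 0.169, 0.986, 0.001]
force: [0.0, -1.0, 0.2]
width: 0.061
finger_force: 0.0
```

Call:
drive_tool --moves "0 0 0 0 0 0;0 0 0 0 0 0;0 0 0 0 0 0;0 0 0 0 0 0;0 0 0 0 0 0;0 0 0 0 0 0;0 0 0 0 0 0" --gripper -1 --newtons 15

```text
t: 54.22
eef_pos: [0.5211, 0.3222, 0.0084]
eef_rot: [0.0, 0.169, 0.986, 0.0]
force: [-0.1, 0.2, 3.8]
width: 0.0397
finger_force: 15.0
```

```bash
python3 - <<'E'
from h import *
nav([.5097,.101,.11]); print(arm.state()["force"],arm.state()["width"])
E
```

```text
turn z -0.00 | shift x -1.58 y -5.31 z -2.54 | yaw 2.802 q7 -0.08 [0.5211 0.3222 0.0084]
[-0.1373  0.1697  3.7663] 0.039659193162409956
```

Call:
drive_tool --moves "0 0 -0.5 0 0 0;0 0 -1 0 0 0;0 0 -1 0 0 0;-0.26 -0.88 0 0 0 0;-0.26 -0.89 0 0 0 0;-0.26 -0.89 0 0 0 0;-0.26 -0.89 0 0 0 0;-0.27 -0.88 0 0 0 0;-0.27 -0.88 0 0 0 0;0 0 0 0 0 0;0 0 1 0 0 0;0 0 0.7 0 0 0;0 0 0 0 0 0;0 0 0 0 0 0;0 0 0 0 0 0"

```text
t: 55.47
eef_pos: [0.5099, 0.1015, 0.0408]
eef_rot: [0.0, 0.169, 0.986, 0.0]
force: [-0.1, 0.6, 0.1]
width: 0.0396
finger_force: 15.0
```

```bash
python3 - <<'E'
from h import *
nav([.5097,.101,.0137]); print(arm.state()["force"],arm.state()["width"])
E
```

```text
turn z -0.00 | shift x 0.00 y -0.01 z 0.68 | yaw 2.802 q7 0.15 [0.5099 0.1015 0.0408]
[-0.0859  0.5514  0.1452] 0.03964498508409752
```

Call:
drive_tool --moves "0 0 0.3 0 0 0;0 0 0.2 0 0 0;0 0 0.1 0 0 0;0 0 0.08 0 0 0;0 0 0 0 0 0;0 0 0 0 0 0;0 0 0 0 0 0"

```text
t: 56.05
eef_pos: [0.5096, 0.1006, 0.0127]
eef_rot: [0.0, 0.169, 0.986, 0.0]
force: [-0.4, -1.1, -0.4]
width: 0.0397
finger_force: 15.0
```

Call:
drive_tool --moves "0 0 0 0 0 0;0 0 0 0 0 0;0 0 0 0 0 0;0 0 0 0 0 0;0 0 0 0 0 0;0 0 -0.5 0 0 0;0 0 -1 0 0 0;0 0 -1 0 0 0;0 0 -1 0 0 0;0 0 0 0 0 0" --gripper 0.15

```text
t: 56.88
eef_pos: [0.5133, 0.103, 0.1592]
eef_rot: [0.005, 0.169, 0.986, 0.003]
force: [0.9, 0.4, 0.2]
width: 0.0541
finger_force: 0.0
```

```bash
python3 - <<'E'
from caps import *
nav([.4487,.251,.01],2.2); print(blobs(imaging.snapshot("side"),(150,180,420,380)), w2p("side",[.5097,.101,.019]))
E
```

```text
turn z 8.62 | shift x 3.94 y 0.87 z 3.73 | yaw 2.802 q7 0.33 [0.5133 0.103  0.1592]
[([326, 180, 11, 15], 149), ([279, 243, 16, 17], 158), ([260, 291, 17, 17], 143)] [286.9506 251.6187]
```

Call:
drive_tool --moves "0.55 0.59 0 0 0 0;0.55 0.59 0 0 0 0;0.55 0.59 0 0 0 0;0.55 0.59 0 0 0 0;0.55 0.59 0 0 0 0;0 0 1 0 0 0;0 0 1 0 0 0;0 0 0.7 0 0 0;0 0 0 0 0 0;0 0 0 0 0 0;0 0 0 0 0 0;0 0 0 0 0 0" --gripper 0.3

```text
t: 57.93
eef_pos: [0.4461, 0.2492, 0.0462]
eef_rot: [0.001, 0.169, 0.986, 0.001]
force: [-0.6, 0.1, 0.9]
width: 0.0612
finger_force: 0.0
```

```bash
python3 - <<'E'
from caps import *
nav([.4487,.251,.01]); print(blobs(imaging.snapshot("side"),(150,180,420,380)))
E
```

```text
turn z -0.00 | shift x -0.05 y 0.06 z 0.90 | yaw 2.801 q7 -0.15 [0.4461 0.2492 0.0462]
[([326, 180, 11, 15], 149), ([244, 208, 35, 10], 70), ([287, 251, 8, 9], 48), ([260, 291, 17, 17], 147)]
```

Call:
drive_tool --moves "-0.05 0.06 0.3 0 0 0;0 0 0.3 0 0 0;0 0 0.2 0 0 0;0 0 0.1 0 0 0;0 0 0 0 0 0;0 0 0 0 0 0"

```text
t: 58.48
eef_pos: [0.4478, 0.2501, 0.0086]
eef_rot: [-0.0, 0.169, 0.986, -0.0]
force: [-0.2, -0.4, 0.3]
width: 0.0611
finger_force: 0.0
```

Call:
drive_tool --moves "0 0 0 0 0 0;0 0 0 0 0 0;0 0 0 0 0 0;0 0 0 0 0 0;0 0 0 0 0 0;0 0 0 0 0 0;0 0 0 0 0 0" --gripper -1

```text
t: 59.07
eef_pos: [0.4481, 0.2504, 0.009]
eef_rot: [0.0, 0.169, 0.986, 0.0]
force: [-0.3, 0.1, 2.9]
width: 0.0395
finger_force: 15.0
```

```bash
python3 - <<'E'
from h import *
nav([.4442,.0267,.1]); print(arm.state()["force"],arm.state()["width"])
E
```

```text
turn z -0.00 | shift x -1.77 y -5.31 z -2.27 | yaw 2.802 q7 -0.22 [0.4481 0.2504 0.009 ]
[-0.2575  0.1114  2.9084] 0.03950431060268742
```

Call:
drive_tool --moves "0 0 -0.5 0 0 0;0 0 -0.9 0 0 0;0 0 -0.9 0 0 0;-0.29 -0.88 0 0 0 0;-0.29 -0.89 0 0 0 0;-0.29 -0.89 0 0 0 0;-0.3 -0.89 0 0 0 0;-0.3 -0.88 0 0 0 0;-0.3 -0.88 0 0 0 0;0 0 0 0 0 0;0 0 0.8 0 0 0;0 0 0.6 0 0 0;0 0 0 0 0 0;0 0 0 0 0 0;0 0 0 0 0 0"

```text
t: 60.32
eef_pos: [0.444, 0.0269, 0.0454]
eef_rot: [0.0, 0.169, 0.986, 0.0]
force: [0.4, 0.7, 0.7]
width: 0.0394
finger_force: 15.0
```

```bash
python3 - <<'E'
from h import *
nav([.4442,.0267,.0137]); print(arm.state()["force"],arm.state()["width"])
E
```

```text
turn z -0.00 | shift x -0.01 y -0.00 z 0.79 | yaw 2.803 q7 0.15 [0.444  0.0269 0.0454]
[0.3971 0.663  0.6928] 0.03940789411701036
```

Call:
drive_tool --moves "0 0 0.3 0 0 0;0 0 0.25 0 0 0;0 0 0.15 0 0 0;0 0 0.1 0 0 0;0 0 0 0 0 0;0 0 0 0 0 0;0 0 0 0 0 0"

```text
t: 60.9
eef_pos: [0.4442, 0.0263, 0.0132]
eef_rot: [0.0, 0.169, 0.986, 0.0]
force: [-0.2, 0.3, -0.9]
width: 0.0396
finger_force: 15.0
```

Call:
drive_tool --moves "0 0 0 0 0 0;0 0 0 0 0 0;0 0 0 0 0 0;0 0 0 0 0 0;0 0 0 0 0 0;0 0 -0.5 0 0 0;0 0 -1 0 0 0;0 0 -1 0 0 0;0 0 -1 0 0 0;0 0 -1 0 0 0;0 0 -1 0 0 0;0 0 -1 0 0 0;0 1 0 0 0 0;0 1 0 0 0 0;0 1 0 0 0 0;0 1 0 0 0 0;0 1 0 0 0 0;0 1 0 0 0 0;0 1 0 0 0 0;0 0 0 0 0 0" --gripper 0.15

```text
t: 62.57
eef_pos: [0.5361, 0.2994, 0.2724]
eef_rot: [-0.001, 0.165, 0.986, 0.004]
force: [-0.1, 0.0, 0.4]
width: 0.0541
finger_force: 0.0
```

```bash
python3 - <<'E'
from caps import *
s=imaging.snapshot("side"); t=imaging.snapshot("top"); print(arm.state()["t"],arm.state()["eef_pos"],blobs(s,(150,180,420,380)),w2p("side",[.4442,.0267,.019]),blobs(t,(150,110,420,255),8))
a=cv2.resize(s[130:280,200:400],(400,300),interpolation=cv2.INTER_CUBIC);b=cv2.resize(t[100:250,230:430],(400,300),interpolation=cv2.INTER_CUBIC)
c=cv2.resize(s[150:200,300:350],(300,300),interpolation=cv2.INTER_CUBIC);d=cv2.resize(s[130:200,245:315],(300,300),interpolation=cv2.INTER_CUBIC)
o=cv2.hconcat([cv2.vconcat([a,b]),cv2.vconcat([c,d])]);cv2.imwrite("pics/fin.png",o)
E
```

```text
62.6667 [0.5361 0.2921 0.272 ] [([326, 180, 11, 15], 148), ([314, 237, 16, 17], 155), ([279, 243, 16, 17], 157)] [321.9349 244.6258] [([380, 181, 10, 4], 26), ([272, 188, 14, 15], 65), ([297, 211, 14, 6], 28)]
```

View pics/fin.png

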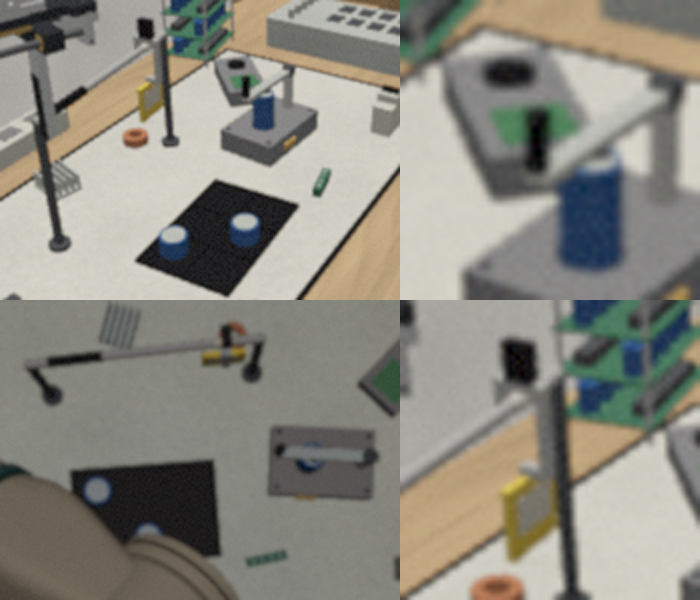

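The final picture shows everything in place. The lever is shut across the seated can, the tag hangs at the band end of the rail, and both short capacitors stand in separate tray compartments. I'm handing the job in.

```bash
python3 -c "
from cell import arm
print(arm.job_done())"
```

```text
the job is handed in; nothing more can be done
None
```

I handed the job in at about 63 s, but no verdict came back. By the last camera check the tall capacitor is seated with the lever shut over it, the tag hangs within about 4 mm of the white band, and both short capacitors stand in separate tray compartments. On the first try the tall capacitor missed the bore and fell over on the socket, so I stood it up again and reinserted it.

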